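# Loosen the grinding-wheel collar two turns

### The arm

A 6-joint arm with a two-finger parallel gripper is mounted at the origin on the work surface. World frame = base frame: x ahead of the robot, y to its left, z up, the work surface at z = 0. Lengths are in m, angles in rad, forces in N, time in s.
With the tool pointing down it reaches from about 0.3 to 0.875 m from the base axis. Payload 6.4 kg.
Tool frame: the origin (TCP) lies between the finger pads; the fingertips stand 11 mm ahead of it and the grasp point (between the pads) lies 8 mm behind it; z points along the fingers, x is the direction in which the jaws open and shut, and the axes are right-handed (so a half turn about z gives the same grasp; the last joint's range is limited). The gripper opens to 88 mm and grips with 3 to 60 N. Pads are 18 mm wide; open, the fingers measure 123 mm over their backs; the gripper's body (75 mm by 187 mm) begins 45 mm behind the grasp point.
Start: joints at [1.085, 0.181, 1.607, -0, 1.354, -0.206], TCP at [0.159, 0.553, 0.228] pointing down, gripper open.
Joint ranges: [-2.99, 2.99], [-0.89, 2.07], [0.3, 2.58], [-1.14, 4.28], [0, 2.63], [-3.12, 3.12]. Speed limits (rad/s): [2.57, 2.57, 3.01, 3.14, 3.14, 3.14].

### API

Orientations are given as a unit quaternion [x, y, z, w].
In Python, from rig import observe, get_image, workorder gives the robot as it stands.
- The arm moves only by the tool arm_command, never from a script. Its argument "plan" is a list of rows, each an object of numbers: "gripper": the finger opening in m, from 0 to 0.0881; "x", "y", "z": the shift along the tool's x, y, z in m; "turn": the turn about the tool's z in degrees. A call has 1 to 8 rows; each row is the pose to reach, as a shift and turn from the pose commanded when the call began, along the tool's axes at that moment; what a row does not reach only later rows make up. A row lasts 1/8 s, in which the tool goes at most 62.5 mm and 10.7 degrees, less where a joint would pass 70% of its speed; a pose out of reach is approached as far as the arm can. A call with a gripper value outside its range is refused whole. The fingers move at their own pace and stop on an object; "grip_force" is the grip in N (left out, the last holds). Time passes only in rows, so rows that repeat a pose let the fingers close. It gives the time, the measured TCP pose, the force and the opening at its end, in the units of the state.
- observe(): the state, without advancing time (a new reading comes with each control period).
- get_image(name): name is "scene" or "top"; returns a dict with "pixels" (400x640x3 uint8, red, green, blue), "mtx" (3x3 intrinsics, pixels), "T" (4x4, takes a point from camera to world coordinates). Camera axes: x right, y up, looking along -z (the intrinsics and any distortion apply to the point x, -y, -z); pixel columns grow to the right and rows downward; lengths in m; the calibration is good to about 2 mm. A picture is of the moment at which its call begins. There is no depth.
- workorder.sign_off(): hands the job in, once; it reports no verdict.
The state is a dict: "time_s": time; "q": joint angles; "qvel": joint speeds; "joint_efforts": joint torques, N m; "ee_pos": TCP position; "orientation": TCP orientation; "ft_force": force on the tool from outside, world axes, zero at the start; "moment": the same for the moment, N m; "width": opening from 0.0 (shut) to 1.0 (fully open).
Only numpy, scipy, OpenCV 4.12 (cv2) and the standard library are available. Lean on these libraries where they do the work, as an engineer would, in place of code of your own. Each camera call takes 0.05 s, during which the arm holds its last target.

### The job

With a fingertip, first push the spindle lock of the wheel stand fully home by its upright tab, towards the wheel. Then, without gripping it, roll a fingertip along the knurled rim of the locking collar, anticlockwise seen from above, to loosen it by two full turns, and leave it there with the lock still in. Do not turn the collar before the lock is home, and leave the spare wheel, the sleeve and the stepped pin where they stand.

Things in the scene. Friction and masses are not known exactly. Their poses are not given: they have to be found in the camera images.
- stand: Fixed wheel stand. Origin on the vertical spindle axis at bench height, z up. Blue base plate: x -85 to 85, y -160 to 90, 12 mm thick. On the axis, upwards: fixed horizontal brick-red grinding wheel, 150 mm across, z 30 to 50; flange 80 mm across, to z 56; knurled collar, z 58 to 86; fixed spindle end 18 mm across, to z 100. The spindle lock lies along the base's -y axis.
- collar (a joint): Turn of the steel collar about the spindle, rad: 0 = tight (start, dead stop), grows anticlockwise from above = loosening, up to 4 turns; one turn is 6.28. It keeps its height. Needs about 0.08 N m (2 N at the rim) and stops when let go. A 94 mm disc, 28 mm thick, with 30 upright round ridges, 98 mm across them: too wide to grasp.
- collar_top (a point): Centre of the collar's smooth top face, on the spindle axis, 86 mm above the bench. Its x axis turns with the collar and points along a flat dark radial line on the face, 5 mm wide, 18 to 44 mm off the axis, which marks the collar's angle; at the start it points along the stand's +x.
- lock (a joint): Travel of the steel spindle lock, m: 0 = drawn out, 0.022 = fully home at its stop; starts at 0 to 0.006. It slides along the stand's +y, towards the spindle, against about 3 N of friction, and stays where it is left.
- lock_face (a point): Middle of the top edge of the outer face of the lock's upright tab, the face looking along the stand's -y, away from the wheel. The tab is a steel plate 40 mm wide (stand's x), 8 mm thick (y), from 13 to 63 mm above the bench. Drawn out, this point is 135 mm from the spindle axis; home, 113 mm.
- spare_wheel: Bystander: loose small grey grinding wheel lying flat on the bench, 90 mm across, 20 mm thick, 20 mm hole. Origin: centre of its underside.
- sleeve: Bystander: loose steel tube standing upright, 32 mm across, 60 mm tall. Origin: centre of its underside.
- stepped_pin: Bystander: loose turned steel pin standing upright, 50 mm tall, 36 mm across at its foot (18 mm high), 22 mm above. Origin: centre of its underside.

How it is judged:
By the outcome, as a careful person would: the job done as asked, in the order asked, and still so for the second after the job is handed in, with the robot touching nothing.
It also fails if it takes over 61 s, if anything falls off the work surface, if the arm or the gripper's body presses on something with over 40 N, if the wrist force passes 120 N, or if a joint passes its speed limit or range.

## Working session

There is one attempt and no reset: what is moved stays moved. The work goes in short steps, Python scripts to look and compute and a tool call to move; the robot and the scene stay as the last step left them, time stands still between calls to the robot, and variables do not carry over. Pictures are saved under pics/ and viewed, and the job is handed in when it is done.

Besides the shell and the picture viewer there is one more tool, called after "Request:" as name(argument=value, ...) on one line, values as JSON. arm_command: Moves the arm, as the interface text tells. Its arguments: {"type":"object","properties":{"plan":{"type":"array"},"grip_force":{"type":"number"}},"required":["plan"]}

```bash
mkdir -p pics; ls; python3 - <<'E'
from rig import observe,get_image
import cv2,numpy as np
print(observe())
for n in("scene","top"):
    d=get_image(n);cv2.imwrite(f"pics/{n}0.png",d["pixels"][:,:,::-1]);print(n,np.round(d["mtx"],2),np.round(d["T"],4),[k for k in d])
    np.savez(f"{n}0.npz",**{k:d[k] for k in("pixels","mtx","T")})
E
```

```text
pics
{'time_s': 0.0, 'q': array([ 1.08467773e+00,  1.81518667e-01,  1.60798364e+00, -6.54405223e-06,
        1.35381769e+00, -2.06292274e-01]), 'qvel': array([-0.00113679, -0.00013725,  0.00105471, -0.00070846, -0.00099874,
       -0.00065561]), 'joint_efforts': array([ 8.57561190e-04, -4.33876812e+01, -3.41846144e+01,  7.02313869e-02,
        3.85207508e-02, -1.22404517e-04]), 'ee_pos': array([0.15852693, 0.55214313, 0.22713452]), 'orientation': array([ 7.98807368e-01,  6.01586272e-01, -7.80344331e-04,  3.70131317e-04]), 'ft_force': array([ 0.4080729 , -0.21984705, -0.06411845]), 'moment': array([-0.02015291, -0.0106825 ,  0.03676654]), 'width': 0.9996112194774188}
scene [[386.73   0.   318.37]
 [  0.   386.73 202.73]
 [  0.     0.     1.  ]] [[ 0.7788 -0.3039  0.5488  0.8971]
 [ 0.6272  0.394  -0.6719 -0.3572]
 [-0.012   0.8674  0.4975  0.418 ]
 [ 0.      0.      0.      1.    ]] ['pixels', 'mtx', 'T']
top [[409.01   0.   321.82]
 [  0.   409.01 202.35]
 [  0.     0.     1.  ]] [[-0.0034  0.9883 -0.1527  0.4318]
 [-0.9997 -0.0073 -0.0253  0.0679]
 [-0.0261  0.1526  0.9879  0.7666]
 [ 0.      0.      0.      1.    ]] ['pixels', 'mtx', 'T']
```

View pics/scene0.png

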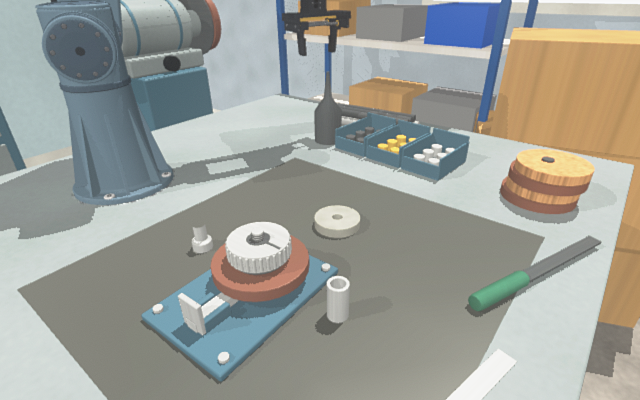

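View pics/top0.png

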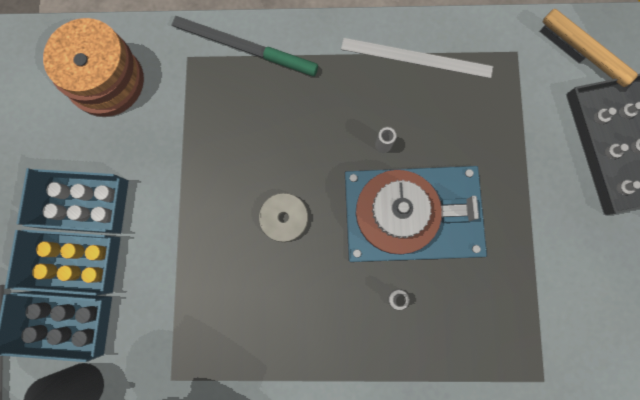

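The top view shows the stand at about (405,212), with its lock to the right (about 472,209) and the mark at (402,190). The sleeve is at (388,135), the pin at (399,299) and the spare wheel at (284,217). Next I'll measure these.

```bash
cat > h.py <<'E'
import numpy as np,cv2
def ray(d,uv):
    uv=np.atleast_2d(np.asarray(uv,float));K=d["mtx"];T=d["T"]
    r=np.c_[(uv[:,0]-K[0,2])/K[0,0],-(uv[:,1]-K[1,2])/K[1,1],-np.ones(len(uv))]@T[:3,:3].T
    return T[:3,3],r
def onz(d,uv,z):
    o,r=ray(d,uv);return o+r*((z-o[2])/r[:,2])[:,None]
def proj(d,P):
    P=np.atleast_2d(P);T=d["T"];c=(P-T[:3,3])@T[:3,:3];K=d["mtx"]
    return np.c_[K[0,0]*c[:,0]/-c[:,2]+K[0,2],K[1,1]*-c[:,1]/-c[:,2]+K[1,2]]
E
python3 - <<'E'
from h import *
for n in("top","scene"):
    d=np.load(n+"0.npz");im=d["pixels"];hsv=cv2.cvtColor(im,cv2.COLOR_RGB2HSV)
    b=cv2.inRange(hsv,(95,90,60),(110,255,200))
    red=cv2.inRange(hsv,(0,90,50),(12,255,220))
    for nm,m,z in(("blue",b,.012),("red",red,.05)):
        c,_=cv2.findContours(m,cv2.RETR_EXTERNAL,cv2.CHAIN_APPROX_NONE)
        for k in c:
            if cv2.contourArea(k)<1500: continue
            x,y,w,h=cv2.boundingRect(k)
            if n=="top" and not(330<x and x+w<500):continue
            if n=="scene" and not(130<x and x+w<360 and y>200):continue
            if nm=="blue":
                P=onz(d,k[:,0],z)[:,:2]*1000
                r=cv2.minAreaRect(P.astype(np.float32));print(n,nm,r,np.round(cv2.boxPoints(r),1).tolist())
                ap=cv2.approxPolyDP(cv2.convexHull(k),6,True)[:,0];print(ap.tolist(),np.round(onz(d,ap,z)[:,:2]*1000,1).tolist())
            else:
                P=onz(d,cv2.convexHull(k)[:,0],z)[:,:2]*1000
                print(n,nm,(x,y,w,h),cv2.minEnclosingCircle(P.astype(np.float32)))
    cr=(335,110,170,210) if n=="top" else (130,200,240,180)
    x,y,w,h=cr;cv2.imwrite(f"pics/{n}0z.png",cv2.resize(im[y:y+h,x:x+w,::-1],None,fx=3 if n=="scene" else 2.8,fy=3 if n=="scene" else 2.8,interpolation=cv2.INTER_CUBIC))
E
```

```text
top blue ((529.6621704101562, -140.1839141845703), (167.5218048095703, 132.44125366210938), 1.7057920694351196) [[444.0, -76.5], [447.8999938964844, -208.89999389648438], [615.4000244140625, -203.89999389648438], [611.4000244140625, -71.5]]
[[476, 167], [485, 255], [412, 258], [409, 169]] [[613.4, -202.0], [449.8, -208.3], [444.9, -76.5], [610.8, -77.0]]
top red (357, 170, 84, 84) ((525.8967895507812, -48.57686233520508), 74.48435974121094)
scene red (211, 236, 98, 65) ((535.5007934570312, -54.548866271972656), 81.27857208251953)
```

View pics/top0z.png

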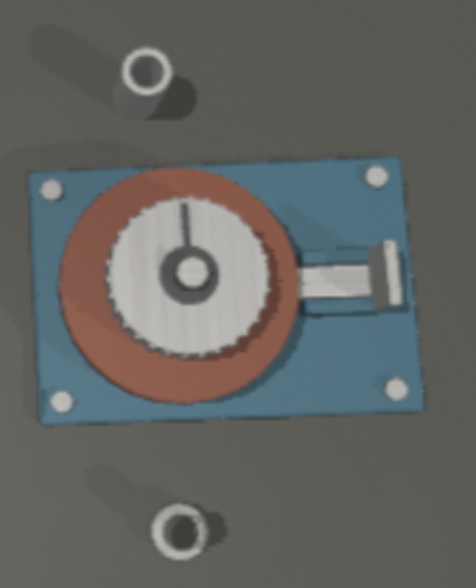

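View pics/scene0z.png

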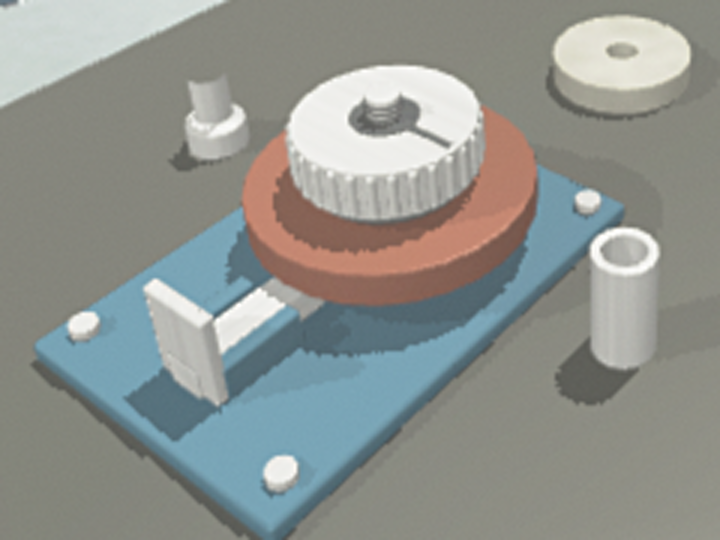

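```bash
python3 - <<'E'
from h import *
d=np.load("top0.npz");s=np.load("scene0.npz")
t=lambda p:np.array(p,float)/2.8+[335,110]
g=lambda p:np.array(p,float)/3+[130,200]
r=lambda a:np.round(a[:,:2]*1000,1).tolist()
c=onz(d,t([(28,173),(400,157),(424,410),(41,424)]),.012);print("corners",r(c))
e=c[1]-c[0];f=c[2]-c[3];print("yaw(-y dir) deg",[np.degrees(np.arctan2(v[0],-v[1])) for v in(e,f)])
print("centre",c.mean(0))
g_=cv2.cvtColor(d["pixels"],cv2.COLOR_RGB2GRAY)
m=cv2.inRange(cv2.cvtColor(d["pixels"],cv2.COLOR_RGB2HSV),(0,0,150),(180,40,255));m[:, :365]=0;m[:,436:]=0;m[:175]=0;m[245:]=0
k=max(cv2.findContours(m,0,1)[0],key=cv2.contourArea);P=onz(d,cv2.convexHull(k)[:,0],.086)[:,:2]*1000
print("collar",cv2.minEnclosingCircle(P.astype(np.float32)))
print("spindle top",r(onz(d,t([(192,272)]),.1)))
print("tab top corners top-view",r(onz(d,t([(384,240),(396,240),(402,304),(389,305)]),.063)))
print("tab scene corners (outer L, inner R..)",r(onz(s,g([(146,287),(205,323),(159,279),(215,315)]),.063)))
print("sleeve",r(onz(d,t([(147,71)]),.06)),"pin",r(onz(d,t([(181,531)]),.05)),"spare",r(onz(d,[(284,217)],.02)))
print("mark",r(onz(d,t([(184,204),(188,246)]),.086)))
print("scene spindle",r(onz(s,g([(384,99)]),.1)), "sleeve",r(onz(s,g([(624,253)]),.06)),"pin",r(onz(s,g([(208,76)]),.05)))
E
```

```text
corners [[606.5, 43.3], [615.1, -205.5], [447.2, -210.7], [439.1, 36.9]]
yaw(-y dir) deg [np.float64(1.9837095819946333), np.float64(1.8669819973763964)]
centre [ 0.52699028 -0.08399485  0.012     ]
collar ((526.4634399414062, -47.854156494140625), 48.115116119384766)
spindle top [[526.0, -48.9]]
tab top corners top-view [[550.3, -174.1], [550.2, -181.4], [510.5, -182.6], [509.9, -174.7]]
tab scene corners (outer L, inner R..) [[514.1, -179.8], [552.4, -176.9], [514.2, -173.3], [551.9, -171.5]]
sleeve [[661.3, -31.7]] pin [[374.1, -45.7]] spare [[520.5, 156.8]]
mark [[569.4, -48.0], [543.7, -49.5]]
scene spindle [[532.3, -50.7]] sleeve [[663.2, -31.0]] pin [[376.2, -49.1]]
```

The axis is at about (526.3, -48.8) mm, the stand yaw is about +1.9°, and the tab's outer face is about 133 mm out. That puts the lock travel at about 2 mm. I'll write a helper that converts world waypoints to tool rows.

```bash
cat > rows.py <<'E'
import numpy as np,json
from scipy.spatial.transform import Rotation as R
from rig import observe
A=np.array([.5263,-.0488]);YAW=1.9
def state():
    o=observe();r=R.from_quat(o["orientation"]).as_matrix()
    return o,np.array(o["ee_pos"]),np.degrees(np.arctan2(r[1,0],r[0,0]))
def report():
    o,p,psi=state();print("t",round(o["time_s"],2),"p",np.round(p*1000,1),"psi",round(psi,1),"F",np.round(o["ft_force"],1),"q6",round(o["q"][5],2),"q1",round(o["q"][0],3),"w",round(o["width"],2))
def rows(targets,start=None):
    """targets: (x,y,z,psi) world m,deg (psi unwrapped); start=(x,y,z,psi) commanded"""
    if start is None: o,p,psi=state();start=(*p,psi)
    s=np.array(start[:3]);a=np.radians(start[3]);out=[]
    X=np.array([np.cos(a),np.sin(a),0]);Y=np.array([np.sin(a),-np.cos(a),0])
    for t in targets:
        d=np.array(t[:3])-s
        out.append(dict(x=round(float(d@X),4),y=round(float(d@Y),4),z=round(float(-d[2]),4),turn=round(start[3]-t[3],1)))
    for r in out: print(json.dumps(r))
E
python3 -c "
from rows import *
report();rows([(.532,-.222,.227,1.9)])"
```

```text
t 0.1 p [158.6 552.2 227.3] psi 74.0 F [ 0.6  0.5 -0. ] q6 -0.21 q1 1.085 w 1.0
{"x": -0.641, "y": 0.5727, "z": 0.0003, "turn": 72.1}
```

Request:
arm_command(plan=[{"gripper": 0,"x": -0.04,"y": 0.036,"z": 0,"turn": 5},{"gripper": 0,"x": -0.08,"y": 0.072,"z": 0,"turn": 9},{"gripper": 0,"x": -0.12,"y": 0.107,"z": 0,"turn": 14},{"gripper": 0,"x": -0.16,"y": 0.143,"z": 0,"turn": 18},{"gripper": 0,"x": -0.2,"y": 0.179,"z": 0,"turn": 23},{"gripper": 0,"x": -0.24,"y": 0.215,"z": 0,"turn": 27},{"gripper": 0,"x": -0.28,"y": 0.25,"z": 0,"turn": 32},{"gripper": 0,"x": -0.32,"y": 0.286,"z": 0,"turn": 36}], grip_force=20)

```text
time_s: 1.1
ee_pos: [0.3455, 0.1645, 0.228]
orientation: [0.946, 0.324, 0.0, 0.0]
ft_force: [1.4, 0.6, -0.4]
width: 0.114
```

```bash
python3 -c "
from rows import *
report();rows([(.532,-.222,.227,1.9)])"
```

```text
t 1.1 p [345.5 164.5 228. ] psi 37.8 F [ 1.4  0.6 -0.4] q6 -0.53 q1 0.131 w 0.11
{"x": -0.0899, "y": 0.4196, "z": 0.001, "turn": 35.9}
```

Request:
arm_command(plan=[{"gripper": 0,"x": -0.011,"y": 0.052,"z": 0,"turn": 5},{"gripper": 0,"x": -0.022,"y": 0.105,"z": 0,"turn": 9},{"gripper": 0,"x": -0.034,"y": 0.157,"z": 0,"turn": 14},{"gripper": 0,"x": -0.045,"y": 0.21,"z": 0,"turn": 18},{"gripper": 0,"x": -0.056,"y": 0.262,"z": 0,"turn": 23},{"gripper": 0,"x": -0.067,"y": 0.315,"z": 0,"turn": 27},{"gripper": 0,"x": -0.079,"y": 0.367,"z": 0,"turn": 32},{"gripper": 0,"x": -0.09,"y": 0.42,"z": 0,"turn": 36}])

```text
time_s: 2.1
ee_pos: [0.533, -0.222, 0.2275]
orientation: [1.0, 0.016, -0.0, -0.0]
ft_force: [0.2, -0.3, 0.3]
width: 0.002
```

```bash
python3 -c "
from rows import *
report();rows([(.532,-.222,.051,1.9)])"
```

```text
t 2.1 p [ 533.  -222.   227.5] psi 1.8 F [ 0.2 -0.3  0.3] q6 -0.63 q1 -0.6 w 0.0
{"x": -0.001, "y": -0.0, "z": 0.1765, "turn": -0.1}
```

Request:
arm_command(plan=[{"gripper": 0,"x": -0.002,"z": 0.045},{"gripper": 0,"x": -0.002,"z": 0.09},{"gripper": 0,"x": -0.002,"z": 0.135},{"gripper": 0,"x": -0.002,"z": 0.165},{"gripper": 0,"x": -0.002,"z": 0.177},{"gripper": 0,"x": -0.002,"z": 0.177}])

```text
schema error: expected keys gripper, x, y, z, turn
```

```bash
python3 - <<'E'
from rows import *;from rig import get_image;import cv2
report()
d=get_image("scene");cv2.imwrite("pics/s1.png",cv2.resize(d["pixels"][130:360,100:400,::-1],None,fx=2.5,fy=2.5))
report()
E
```

```text
t 2.1 p [ 533.  -222.   227.5] psi 1.8 F [ 0.2 -0.3  0.3] q6 -0.63 q1 -0.6 w 0.0
t 2.15 p [ 534.8 -227.8  227.1] psi 1.5 F [-2.5 -2.9 -0.1] q6 -0.63 q1 -0.606 w 0.0
```

View pics/s1.png

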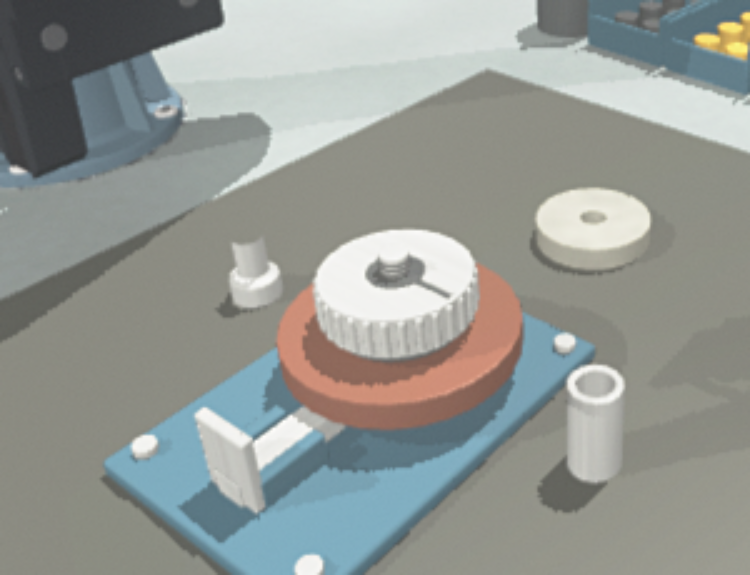

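The gripper is high at the upper left of the picture and everything is untouched. The refused call used no time. I'll descend now.

Request:
arm_command(plan=[{"gripper": 0,"x": -0.003,"y": 0,"z": 0.045,"turn": 0},{"gripper": 0,"x": -0.003,"y": 0,"z": 0.09,"turn": 0},{"gripper": 0,"x": -0.003,"y": 0,"z": 0.135,"turn": 0},{"gripper": 0,"x": -0.003,"y": 0,"z": 0.165,"turn": 0},{"gripper": 0,"x": -0.003,"y": 0,"z": 0.177,"turn": 0},{"gripper": 0,"x": -0.003,"y": 0,"z": 0.177,"turn": 0},{"gripper": 0,"x": -0.003,"y": 0,"z": 0.177,"turn": 0}])

```text
time_s: 3.02
ee_pos: [0.5307, -0.221, 0.0525]
orientation: [1.0, 0.017, 0.001, 0.001]
ft_force: [-0.8, -0.6, 0.4]
width: 0.001
```

```bash
python3 - <<'E'
from rows import *;from rig import get_image;import cv2
report()
d=get_image("scene");cv2.imwrite("pics/s2.png",cv2.resize(d["pixels"][130:360,100:400,::-1],None,fx=2.5,fy=2.5))
report()
rows([(.5315,-.185,.051,1.9),(.5305,-.160,.051,1.9)])
E
```

```text
t 3.02 p [ 530.7 -221.    52.5] psi 2.0 F [-0.8 -0.6  0.4] q6 -0.64 q1 -0.601 w 0.0
t 3.08 p [ 530.8 -221.1   52.7] psi 2.0 F [-0.3 -0.6 -0.2] q6 -0.64 q1 -0.601 w 0.0
{"x": 0.002, "y": -0.0361, "z": 0.0017, "turn": 0.1}
{"x": 0.0018, "y": -0.0611, "z": 0.0017, "turn": 0.1}
```

View pics/s2.png

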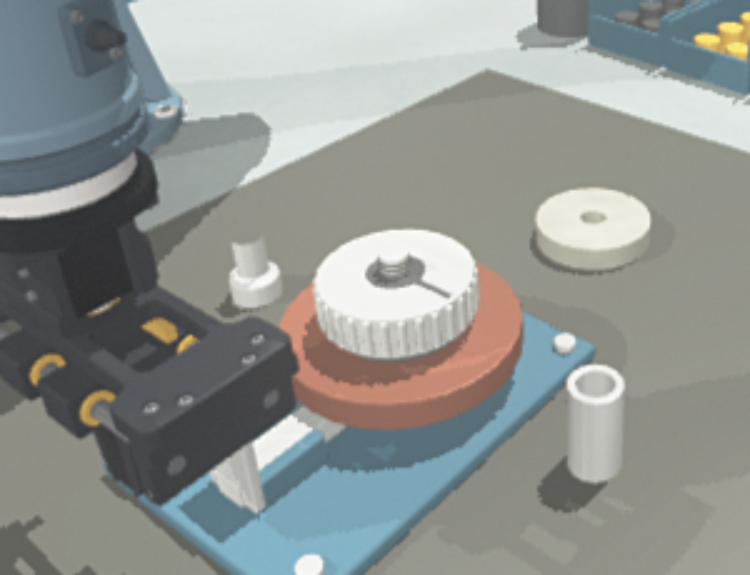

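The fingers are outside the tab, at about (210,470), and clear of it. I'll push towards +y (tool -y) in small steps.

Request:
arm_command(plan=[{"gripper": 0,"x": 0.001,"y": -0.015,"z": 0.002,"turn": 0},{"gripper": 0,"x": 0.001,"y": -0.024,"z": 0.002,"turn": 0},{"gripper": 0,"x": 0.001,"y": -0.028,"z": 0.002,"turn": 0},{"gripper": 0,"x": 0.001,"y": -0.032,"z": 0.002,"turn": 0},{"gripper": 0,"x": 0.001,"y": -0.036,"z": 0.002,"turn": 0},{"gripper": 0,"x": 0.001,"y": -0.04,"z": 0.002,"turn": 0},{"gripper": 0,"x": 0.001,"y": -0.043,"z": 0.002,"turn": 0},{"gripper": 0,"x": 0.001,"y": -0.043,"z": 0.002,"turn": 0}])

```text
time_s: 4.08
ee_pos: [0.5293, -0.1772, 0.0491]
orientation: [1.0, 0.017, 0.0, -0.0]
ft_force: [-1.0, -1.7, -0.4]
width: 0.009
```

```bash
python3 -c "
from rows import *
report()"
```

```text
t 4.08 p [ 529.3 -177.2   49.1] psi 2.0 F [-1.  -1.7 -0.4] q6 -0.57 q1 -0.536 w 0.01
```

Request:
arm_command(plan=[{"gripper": 0,"x": 0,"y": -0.002,"z": 0,"turn": 0},{"gripper": 0,"x": 0,"y": -0.004,"z": 0,"turn": 0},{"gripper": 0,"x": 0,"y": -0.005,"z": 0,"turn": 0},{"gripper": 0,"x": 0,"y": -0.006,"z": 0,"turn": 0}])

```text
time_s: 4.58
ee_pos: [0.5291, -0.1715, 0.0491]
orientation: [1.0, 0.017, 0.0, 0.0]
ft_force: [-0.6, -2.9, 0.8]
width: 0.006
```

```bash
python3 -c "
from rows import *
report()"
```

```text
t 4.58 p [ 529.1 -171.5   49.1] psi 2.0 F [-0.6 -2.9  0.8] q6 -0.56 q1 -0.527 w 0.01
```

Request:
arm_command(plan=[{"gripper": 0,"x": 0,"y": -0.0015,"z": 0,"turn": 0},{"gripper": 0,"x": 0,"y": -0.002,"z": 0,"turn": 0},{"gripper": 0,"x": 0,"y": -0.003,"z": 0,"turn": 0}])

```text
time_s: 4.95
ee_pos: [0.5293, -0.1709, 0.0493]
orientation: [1.0, 0.017, 0.0, 0.002]
ft_force: [-2.7, -14.0, -1.3]
width: 0.007
```

```bash
python3 - <<'E'
from rows import *;from rig import get_image;import cv2
report()
d=get_image("top");cv2.imwrite("pics/t3.png",cv2.resize(d["pixels"][110:320,335:505,::-1],None,fx=2.8,fy=2.8))
report()
E
```

```text
t 4.95 p [ 529.3 -170.9   49.3] psi 2.0 F [ -2.7 -14.   -1.3] q6 -0.56 q1 -0.524 w 0.01
t 5.0 p [ 529.2 -170.9   49.3] psi 2.0 F [ -1.1 -12.9  -1.4] q6 -0.56 q1 -0.524 w 0.0
```

View pics/t3.png

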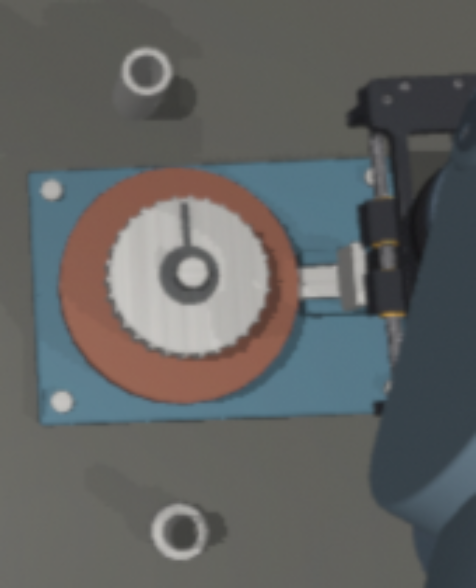

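The lock is home: the slide stopped hard at 14 N with the TCP at y = -170.9 mm, against about -171 expected. The picture shows the tab's top edge moved in to about (350,275), and the mark is still at 0. Now I'll retreat, lift and turn the wrist for the collar.

Request:
arm_command(plan=[{"gripper": 0,"x": 0,"y": 0.015,"z": 0,"turn": 0},{"gripper": 0,"x": 0,"y": 0.025,"z": -0.03,"turn": 10},{"gripper": 0,"x": 0,"y": 0.025,"z": -0.066,"turn": 20},{"gripper": 0,"x": 0,"y": 0.025,"z": -0.066,"turn": 30},{"gripper": 0,"x": 0,"y": 0.02,"z": -0.066,"turn": 40},{"gripper": 0,"x": 0,"y": 0.01,"z": -0.066,"turn": 50},{"gripper": 0,"x": 0,"y": 0,"z": -0.066,"turn": 60},{"gripper": 0,"x": 0,"y": -0.01,"z": -0.066,"turn": 70}])

```text
time_s: 6.0
ee_pos: [0.5284, -0.1576, 0.1146]
orientation: [0.827, -0.562, -0.001, -0.001]
ft_force: [-0.1, -0.1, 0.0]
width: 0.006
```

```bash
cat >> rows.py <<'E'
C=np.array([-.0175,.009])
def pose(phi,rho,z,off=-45):
    psi=phi+off;a=np.radians(psi);X=np.array([np.cos(a),np.sin(a)]);Y=np.array([np.sin(a),-np.cos(a)])
    f=np.radians(phi);p=A+rho*np.array([np.cos(f),np.sin(f)])-(C[0]*X+C[1]*Y)
    return (*p,z,psi)
E
python3 -c "
from rows import *
report();rows([pose(-90,.060,.115)]);print(pose(-90,.06,.115))"
```

```text
t 6.0 p [ 528.4 -157.6  114.6] psi -68.4 F [-0.1 -0.1  0. ] q6 0.69 q1 -0.506 w 0.01
{"x": -0.031, "y": -0.0035, "z": -0.0004, "turn": 66.6}
(np.float64(0.5202895923599143), np.float64(-0.12753832970144352), 0.115, -135)
```

Request:
arm_command(plan=[{"gripper": 0,"x": -0.006,"y": -0.001,"z": 0,"turn": 10},{"gripper": 0,"x": -0.012,"y": -0.002,"z": 0,"turn": 20},{"gripper": 0,"x": -0.018,"y": -0.003,"z": 0,"turn": 30},{"gripper": 0,"x": -0.024,"y": -0.003,"z": 0,"turn": 40},{"gripper": 0,"x": -0.031,"y": -0.004,"z": 0,"turn": 50},{"gripper": 0,"x": -0.031,"y": -0.004,"z": 0.015,"turn": 60},{"gripper": 0,"x": -0.031,"y": -0.004,"z": 0.03,"turn": 66},{"gripper": 0,"x": -0.031,"y": -0.004,"z": 0.04,"turn": 66}])

```text
time_s: 7.0
ee_pos: [0.5202, -0.1277, 0.074]
orientation: [-0.391, 0.92, 0.001, -0.0]
ft_force: [0.4, -0.0, 0.1]
width: 0.01
```

```bash
python3 - <<'E'
from rows import *;from rig import get_image;import cv2
report()
for n in("scene","top"):
    d=get_image(n);a=d["pixels"][130:360,100:400] if n=="scene" else d["pixels"][110:320,335:505]
    cv2.imwrite(f"pics/{n}4.png",cv2.resize(a[...,::-1],None,fx=2.5,fy=2.5))
report();rows([pose(-90,.0465,.075),pose(-80,.0465,.075)])
E
```

```text
t 7.0 p [ 520.2 -127.7   74. ] psi -134.0 F [ 0.4 -0.   0.1] q6 1.88 q1 -0.463 w 0.01
t 7.1 p [ 519.8 -127.6   73.7] psi -133.9 F [-0.4  0.9  0.1] q6 1.87 q1 -0.463 w 0.0
{"x": -0.0101, "y": 0.0091, "z": -0.0013, "turn": 1.1}
{"x": -0.018, "y": 0.0008, "z": -0.0013, "turn": -8.9}
```

View pics/scene4.png

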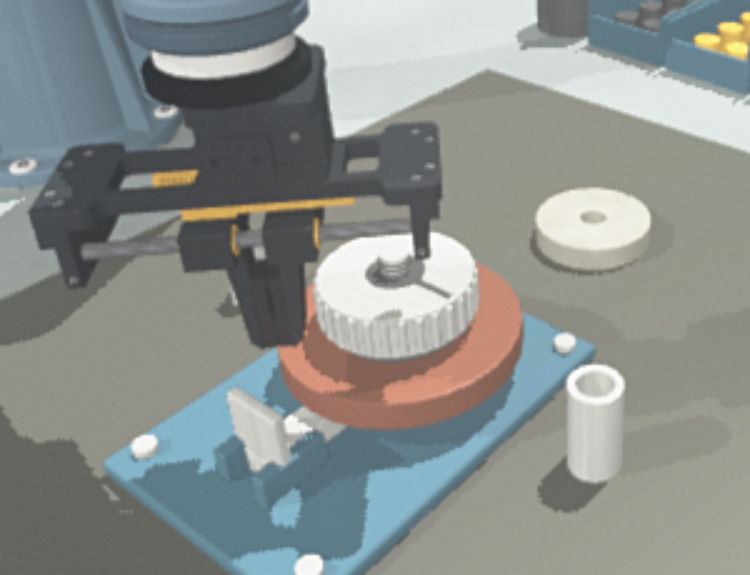

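View pics/top4.png

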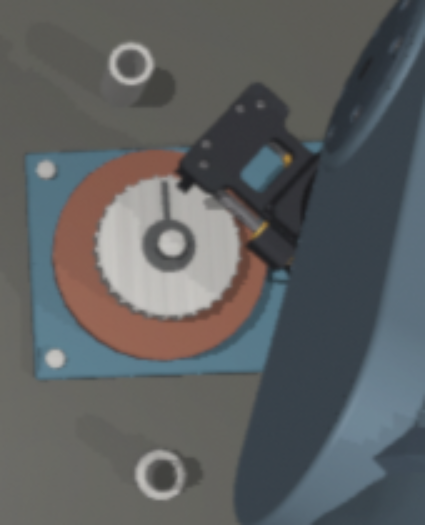

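The lock tab sits inwards, and the finger corner is beside the collar's -y side with everything else clear. I'll press in gently.

Request:
arm_command(plan=[{"gripper": 0,"x": -0.005,"y": 0.0045,"z": -0.001,"turn": 1},{"gripper": 0,"x": -0.008,"y": 0.007,"z": -0.001,"turn": 1},{"gripper": 0,"x": -0.01,"y": 0.009,"z": -0.001,"turn": 1},{"gripper": 0,"x": -0.01,"y": 0.009,"z": -0.001,"turn": 1}])

```text
time_s: 7.6
ee_pos: [0.5213, -0.1145, 0.0763]
orientation: [-0.383, 0.924, -0.0, 0.0]
ft_force: [-0.9, -0.6, 0.4]
width: 0.005
```

```bash
python3 - <<'E'
from rows import *
report();print(pose(-90,.0465,.075))
for k in (0,1): rows([pose(-90+10*i,.0465,.075) for i in range(1,9)],pose(-90,.0465,.075))
E
```

```text
t 7.6 p [ 521.3 -114.5   76.3] psi -135.0 F [-0.9 -0.6  0.4] q6 1.92 q1 -0.439 w 0.0
(np.float64(0.5202895923599143), np.float64(-0.11403832970144351), 0.075, -135)
{"x": -0.008, "y": -0.0081, "z": -0.0, "turn": -10}
{"x": -0.0174, "y": -0.0147, "z": -0.0, "turn": -20}
{"x": -0.0277, "y": -0.0196, "z": -0.0, "turn": -30}
{"x": -0.0387, "y": -0.0226, "z": -0.0, "turn": -40}
{"x": -0.0501, "y": -0.0236, "z": -0.0, "turn": -50}
{"x": -0.0615, "y": -0.0227, "z": -0.0, "turn": -60}
{"x": -0.0725, "y": -0.0198, "z": -0.0, "turn": -70}
{"x": -0.0829, "y": -0.015, "z": -0.0, "turn": -80}
{"x": -0.008, "y": -0.0081, "z": -0.0, "turn": -10}
{"x": -0.0174, "y": -0.0147, "z": -0.0, "turn": -20}
{"x": -0.0277, "y": -0.0196, "z": -0.0, "turn": -30}
{"x": -0.0387, "y": -0.0226, "z": -0.0, "turn": -40}
{"x": -0.0501, "y": -0.0236, "z": -0.0, "turn": -50}
{"x": -0.0615, "y": -0.0227, "z": -0.0, "turn": -60}
{"x": -0.0725, "y": -0.0198, "z": -0.0, "turn": -70}
{"x": -0.0829, "y": -0.015, "z": -0.0, "turn": -80}
```

No contact yet, so I'll go further in.

Request:
arm_command(plan=[{"gripper": 0,"x": -0.001,"y": 0.001,"z": 0,"turn": 0},{"gripper": 0,"x": -0.002,"y": 0.002,"z": 0,"turn": 0},{"gripper": 0,"x": -0.003,"y": 0.003,"z": 0,"turn": 0},{"gripper": 0,"x": -0.003,"y": 0.003,"z": 0,"turn": 0}])

```text
time_s: 8.1
ee_pos: [0.5211, -0.1104, 0.076]
orientation: [-0.382, 0.924, 0.0, -0.0]
ft_force: [-1.2, 0.0, -0.9]
width: 0.007
```

```bash
python3 - <<'E'
from rows import *
report()
E
```

```text
t 8.1 p [ 521.1 -110.4   76. ] psi -135.0 F [-1.2  0.  -0.9] q6 1.92 q1 -0.432 w 0.01
```

Request:
arm_command(plan=[{"gripper": 0,"x": -0.001,"y": 0.001,"z": 0,"turn": 0},{"gripper": 0,"x": -0.002,"y": 0.002,"z": 0,"turn": 0},{"gripper": 0,"x": -0.002,"y": 0.002,"z": 0,"turn": 0}])

```text
time_s: 8.48
ee_pos: [0.5212, -0.1076, 0.076]
orientation: [-0.382, 0.924, 0.0, -0.0]
ft_force: [0.1, 0.5, -0.7]
width: 0.006
```

```bash
python3 - <<'E'
from rows import *
from rig import get_image;import cv2
report()
d=get_image("scene");cv2.imwrite("pics/s6.png",cv2.resize(d["pixels"][190:310,160:320][...,::-1],None,fx=4.5,fy=4.5,interpolation=2))
E
```

```text
t 8.47 p [ 521.2 -107.6   76. ] psi -135.0 F [ 0.1  0.5 -0.7] q6 1.93 q1 -0.427 w 0.01
```

View pics/s6.png

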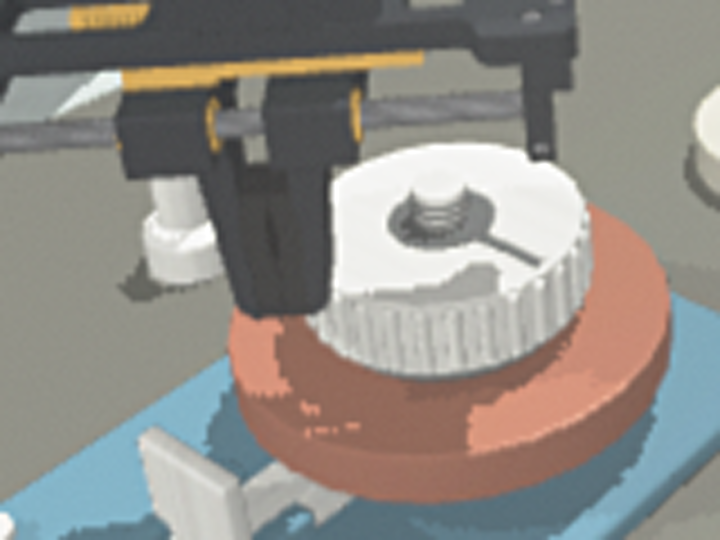

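The fingers taper towards the tip, which explains the gap. They are now very close to the rim, at about (310,310). I'll continue.

Request:
arm_command(plan=[{"gripper": 0,"x": -0.001,"y": 0.001,"z": 0,"turn": 0},{"gripper": 0,"x": -0.002,"y": 0.002,"z": 0,"turn": 0},{"gripper": 0,"x": -0.002,"y": 0.002,"z": 0,"turn": 0}])

```text
time_s: 8.9
ee_pos: [0.5212, -0.1047, 0.076]
orientation: [-0.383, 0.924, 0.0, -0.0]
ft_force: [-0.0, -1.1, -0.0]
width: 0.009
```

```bash
python3 - <<'E'
from rows import *
report()
E
```

```text
t 8.9 p [ 521.2 -104.7   76. ] psi -135.0 F [-0.  -1.1 -0. ] q6 1.93 q1 -0.422 w 0.01
```

Request:
arm_command(plan=[{"gripper": 0,"x": -0.0007,"y": 0.0007,"z": 0,"turn": 0},{"gripper": 0,"x": -0.0014,"y": 0.0014,"z": 0,"turn": 0},{"gripper": 0,"x": -0.0014,"y": 0.0014,"z": 0,"turn": 0}])

```text
time_s: 9.28
ee_pos: [0.5212, -0.1028, 0.076]
orientation: [-0.382, 0.924, 0.0, -0.0]
ft_force: [0.1, 0.3, -0.6]
width: 0.002
```

```bash
python3 - <<'E'
from rows import *
report()
E
```

```text
t 9.28 p [ 521.2 -102.8   76. ] psi -135.0 F [ 0.1  0.3 -0.6] q6 1.94 q1 -0.418 w 0.0
```

```bash
python3 - <<'E'
from rows import *
from rig import get_image;import cv2
d=get_image("scene");cv2.imwrite("pics/s7.png",cv2.resize(d["pixels"][190:310,160:320][...,::-1],None,fx=4.5,fy=4.5,interpolation=2))
d=get_image("top");cv2.imwrite("pics/t7.png",cv2.resize(d["pixels"][150:270,345:505][...,::-1],None,fx=4.5,fy=4.5,interpolation=2))
E
```

```text
(no output)
```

View pics/s7.png

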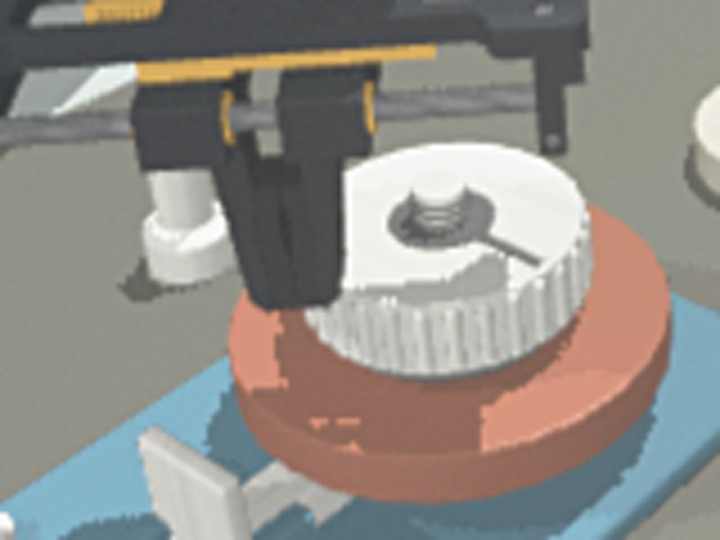

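View pics/t7.png

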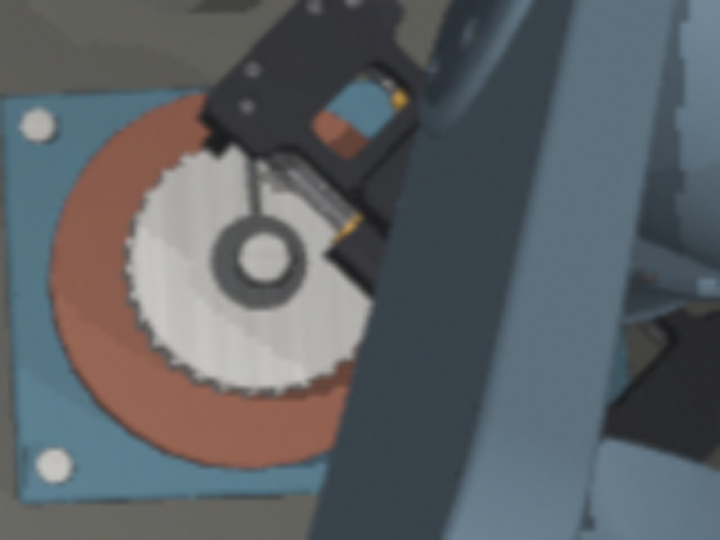

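Request:
arm_command(plan=[{"gripper": 0,"x": -0.0007,"y": 0.0007,"z": 0,"turn": 0},{"gripper": 0,"x": -0.0014,"y": 0.0014,"z": 0,"turn": 0},{"gripper": 0,"x": -0.0014,"y": 0.0014,"z": 0,"turn": 0}])

```text
time_s: 9.75
ee_pos: [0.5212, -0.1008, 0.076]
orientation: [-0.382, 0.924, 0.0, -0.0]
ft_force: [-0.5, 1.0, -0.8]
width: 0.002
```

```bash
python3 - <<'E'
from rows import *
report()
E
```

```text
t 9.75 p [ 521.2 -100.8   76. ] psi -135.0 F [-0.5  1.  -0.8] q6 1.94 q1 -0.415 w 0.0
```

```bash
python3 - <<'E'
from rows import *
from h import proj
from rig import get_image;import cv2
o,p,psi=state()
d=get_image("scene");im=d["pixels"][:,:,::-1].copy()
big=cv2.resize(im[190:310,160:320],None,fx=4.5,fy=4.5,interpolation=2)
tip=p-[0,0,.011]
a=np.radians(psi);X=np.array([np.cos(a),np.sin(a),0]);Y=np.array([np.sin(a),-np.cos(a),0])
for P,c in((p,(0,255,0)),(tip,(0,0,255)),*[(tip+sx*.0175*X+sy*.009*Y,(255,0,255)) for sx in(-1,1) for sy in(-1,1)],*[(np.array([A[0]+.047*np.cos(t),A[1]+.047*np.sin(t),.086]),(255,255,0)) for t in np.linspace(0,6.28,40)]):
    u=(proj(d,P)[0]-[160,190])*4.5;cv2.circle(big,tuple(int(v) for v in u),3,c,-1)
cv2.imwrite("pics/s8.png",big)
E
```

```text
(no output)
```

View pics/s8.png

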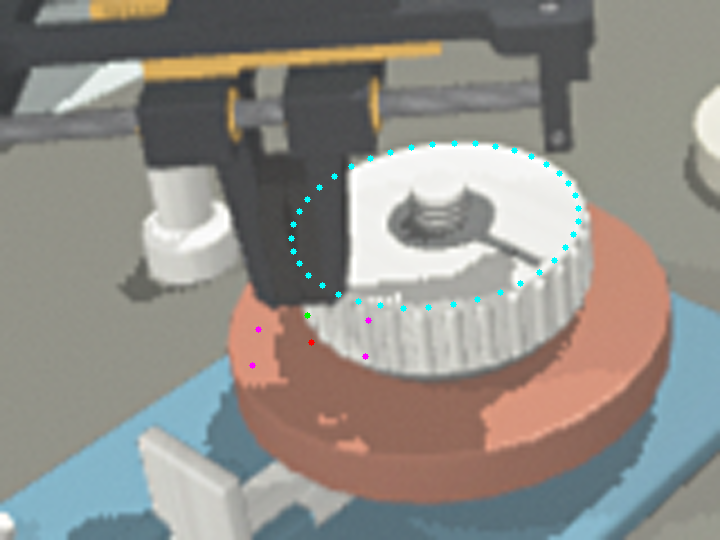

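```bash
python3 - <<'E'
from rows import *
from h import *
s=np.load("scene0.npz")
for z in(.06,.065,.07,.075,.08,.085,.09,.1):print(z,np.round(onz(s,[(160+297/4.5,190+300/4.5)],z)*1000,1),np.round(onz(s,[(160+345/4.5,190+300/4.5)],z)*1000,1))
report();o=observe();print(o["q"],o["orientation"])
E
```

```text
0.06 [[494.5 -85.5  60. ]] [[507.2 -75.6  60. ]]
0.065 [[500.1 -89.3  65. ]] [[512.6 -79.6  65. ]]
0.07 [[505.7 -93.1  70. ]] [[518.1 -83.5  70. ]]
0.075 [[511.3 -96.9  75. ]] [[523.5 -87.4  75. ]]
0.08 [[ 517.  -100.7   80. ]] [[528.9 -91.4  80. ]]
0.085 [[ 522.6 -104.5   85. ]] [[534.4 -95.3  85. ]]
0.09 [[ 528.2 -108.3   90. ]] [[539.8 -99.2  90. ]]
0.1 [[ 539.4 -115.9  100. ]] [[ 550.7 -107.1  100. ]]
t 9.8 p [ 521.2 -100.9   76. ] psi -135.0 F [-0.1  0.3  0.7] q6 1.94 q1 -0.415 w 0.01
[-4.14919407e-01  2.76028986e-01  1.83215652e+00 -3.57912957e-06
  1.03338180e+00  1.94176068e+00] [-3.82459950e-01  9.23972070e-01 -1.02170897e-05  7.64974695e-06]
```

```bash
python3 - <<'E'
from h import *
s=np.load("scene0.npz");im=s["pixels"][:, :, ::-1]
def mark(im,p,psi,x0,y0,w,h,f,fn,wd):
    big=cv2.resize(im[y0:y0+h,x0:x0+w],None,fx=f,fy=f,interpolation=2);p=np.array(p)
    a=np.radians(psi);X=np.array([np.cos(a),np.sin(a),0]);Y=np.array([np.sin(a),-np.cos(a),0])
    for sx in(-1,1):
        for dz,c in((-.011,(0,0,255)),(.008,(0,255,0)),(.053,(255,0,255))):
            u=(proj(s,p+[0,0,dz]+sx*wd*X)[0]-[x0,y0])*f;cv2.circle(big,tuple(int(v) for v in u),3,c,-1)
    cv2.imwrite(fn,big)
mark(im,(.1585,.5521,.2271),74,260,0,120,100,6,"pics/s9.png",.044)
E
```

```text
(no output)
```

View pics/s9.png

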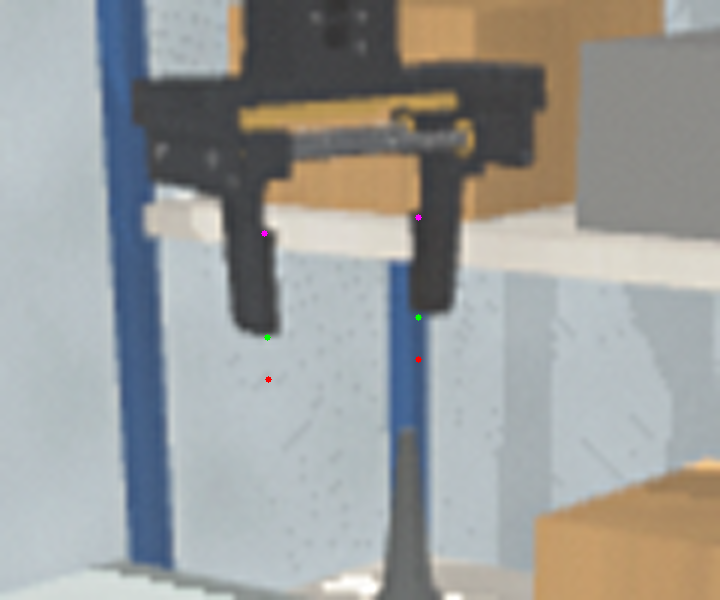

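The images show the fingertips about 20 mm higher than the tool frame says. In the start view the +8 mm point already lies below the tips. So the tip is now level with the collar's top and has passed over its edge without touching. I'll quantify that.

```bash
python3 - <<'E'
from h import *
s=np.load("scene0.npz")
# start view: inner bottom tip corners seen at zoom6 px
import itertools
a=np.radians(74);X=np.array([np.cos(a),np.sin(a),0]);Y=np.array([np.sin(a),-np.cos(a),0])
p=np.array([.1585,.5521,.2271])
o,r=ray(s,[(260+275/6,334/6),(260+413/6,308/6)])
for i,(sx) in enumerate((-1,1)):
    for sy in(-1,1):
        q=p+sx*.044*X+sy*.009*Y   # vertical line through q ; closest z on ray
        t=((q-o)[:2]@r[i,:2])/(r[i,:2]@r[i,:2]);P=o+t*r[i];print(sx,sy,"z rel TCP mm",(P[2]-p[2])*1000,"lateral mm",np.linalg.norm(P[:2]-q[:2])*1000)
E
```

```text
-1 -1 z rel TCP mm 8.274042937339049 lateral mm 8.473588867662258
-1 1 z rel TCP mm 10.654193907121579 lateral mm 1.405518380844051
1 -1 z rel TCP mm 11.516059341698748 lateral mm 2.628607174970097
1 1 z rel TCP mm 13.670535338976247 lateral mm 8.080806029600836
```

The tip is about 11 mm behind the reported TCP, not ahead of it. I'll back out 20 mm and descend 21 mm, watching the force.

Request:
arm_command(plan=[{"gripper": 0,"x": 0.008,"y": -0.008,"z": 0,"turn": 0},{"gripper": 0,"x": 0.018,"y": -0.018,"z": 0,"turn": 0},{"gripper": 0,"x": 0.018,"y": -0.018,"z": 0,"turn": 0},{"gripper": 0,"x": 0.018,"y": -0.018,"z": 0.005,"turn": 0},{"gripper": 0,"x": 0.018,"y": -0.018,"z": 0.01,"turn": 0},{"gripper": 0,"x": 0.018,"y": -0.018,"z": 0.013,"turn": 0}])

```text
time_s: 10.55
ee_pos: [0.5208, -0.1259, 0.0624]
orientation: [-0.383, 0.924, 0.0, -0.0]
ft_force: [-1.0, -0.0, 0.4]
width: 0.006
```

```bash
python3 - <<'E'
from rows import *
from rig import get_image;import cv2
report()
d=get_image("scene");cv2.imwrite("pics/s10.png",cv2.resize(d["pixels"][190:310,160:320][...,::-1],None,fx=4.5,fy=4.5,interpolation=2))
E
```

```text
t 10.55 p [ 520.8 -125.9   62.4] psi -135.0 F [-1.  -0.   0.4] q6 1.9 q1 -0.459 w 0.01
```

View pics/s10.png

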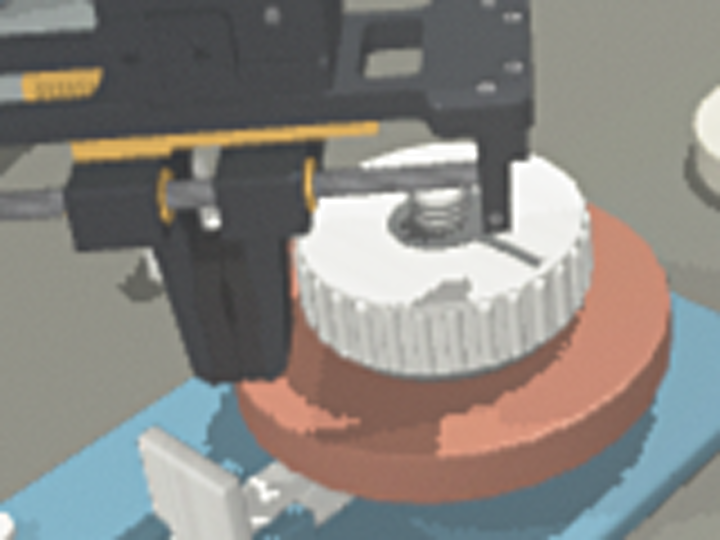

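```bash
python3 - <<'E'
from h import *
s=np.load("scene0.npz");o,r=ray(s,[(270,241)])
for L in(.08,.0935,.1):
    q=np.array([.5208,-.1259])+L*np.array([.707,.707]);t=((q-o[:2])@r[0,:2])/(r[0,:2]@r[0,:2]);P=o+t*r[0];print(L,q,P)
print(onz(s,[(160+285/4.5,190+375/4.5),(160+200/4.5,190+380/4.5)],.073)*1000)
E
```

```text
0.08 [ 0.57736 -0.06934] [ 0.57730516 -0.06940094  0.11598141]
0.0935 [ 0.5869045 -0.0597955] [ 0.57783297 -0.06987592  0.11647986]
0.1 [ 0.5915 -0.0552] [ 0.5780871  -0.07010462  0.11671985]
[[ 535.32944001 -121.62506018   73.        ]
 [ 516.80220982 -139.04647694   73.        ]]
```

The prongs are at z ≈ 116 mm, so they clear the spindle. The tip block is about 25 × 16 mm. I'll update the corner offset to (-12.5, 8) mm and approach again.

```bash
sed -i 's/^C=.*/C=np.array([-.0125,.008])/' rows.py; python3 - <<'E'
from rows import *
report()
rows([pose(-90,.055,.058),pose(-90,.050,.058),pose(-90,.047,.058)])
E
```

```text
t 10.6 p [ 520.7 -125.9   62.1] psi -135.0 F [-0.6 -0.5 -0.4] q6 1.9 q1 -0.459 w 0.0
{"x": -0.0071, "y": 0.0037, "z": 0.0041, "turn": -0.0}
{"x": -0.0106, "y": 0.0072, "z": 0.0041, "turn": -0.0}
{"x": -0.0127, "y": 0.0093, "z": 0.0041, "turn": -0.0}
```

Request:
arm_command(plan=[{"gripper": 0,"x": -0.007,"y": 0.004,"z": 0.004,"turn": 0},{"gripper": 0,"x": -0.009,"y": 0.0055,"z": 0.004,"turn": 0},{"gripper": 0,"x": -0.0105,"y": 0.007,"z": 0.004,"turn": 0},{"gripper": 0,"x": -0.012,"y": 0.0085,"z": 0.004,"turn": 0},{"gripper": 0,"x": -0.0127,"y": 0.0093,"z": 0.004,"turn": 0},{"gripper": 0,"x": -0.0127,"y": 0.0093,"z": 0.004,"turn": 0}])

```text
time_s: 11.35
ee_pos: [0.5239, -0.1132, 0.0594]
orientation: [-0.382, 0.924, -0.002, -0.0]
ft_force: [-0.6, -9.5, -2.5]
width: 0.006
```

```bash
python3 - <<'E'
from rows import *
report();print(pose(-90,.047,.058))
E
```

```text
t 11.35 p [ 523.9 -113.2   59.4] psi -135.0 F [-0.6 -9.5 -2.5] q6 1.93 q1 -0.432 w 0.01
(np.float64(0.5231180194846605), np.float64(-0.11029568901432422), 0.058, -135)
```

Contact is at 9.5 N. Now the sweep: 8 rows of 10°.

```bash
python3 - <<'E'
from rows import *
rows([pose(-90+10*i,.0468,.058) for i in range(1,9)],pose(-90,.047,.058))
E
```

```text
{"x": -0.008, "y": -0.0072, "z": -0.0, "turn": -10}
{"x": -0.0169, "y": -0.013, "z": -0.0, "turn": -20}
{"x": -0.0268, "y": -0.0171, "z": -0.0, "turn": -30}
{"x": -0.0372, "y": -0.0196, "z": -0.0, "turn": -40}
{"x": -0.0479, "y": -0.0201, "z": -0.0, "turn": -50}
{"x": -0.0585, "y": -0.0188, "z": -0.0, "turn": -60}
{"x": -0.0688, "y": -0.0157, "z": -0.0, "turn": -70}
{"x": -0.0783, "y": -0.0108, "z": -0.0, "turn": -80}
```

Request:
arm_command(plan=[{"gripper": 0,"x": -0.008,"y": -0.0072,"z": 0,"turn": -10},{"gripper": 0,"x": -0.0169,"y": -0.013,"z": 0,"turn": -20},{"gripper": 0,"x": -0.0268,"y": -0.0171,"z": 0,"turn": -30},{"gripper": 0,"x": -0.0372,"y": -0.0196,"z": 0,"turn": -40}])

```text
time_s: 11.85
ee_pos: [0.5654, -0.1006, 0.0595]
orientation: [-0.677, 0.736, -0.002, -0.0]
ft_force: [2.3, -6.8, -3.3]
width: 0.007
```

```bash
cat > look.py <<'E'
import sys
from rows import *
from rig import get_image;import cv2
report()
o,p,psi=state();r=p[:2]-A
print("cmd pose for phi",psi+45, np.round(np.array(pose(psi+45,.0468,.058)[:2])*1000,1))
n=sys.argv[1]
a=get_image("scene")["pixels"][190:310,160:320][...,::-1];b=get_image("top")["pixels"][150:270,345:505][...,::-1]
cv2.imwrite(f"pics/{n}.png",cv2.resize(np.vstack([a,b]),None,fx=2.5,fy=2.5,interpolation=2))
E
python3 look.py a1
```

```text
t 11.85 p [ 565.4 -100.6   59.5] psi -94.7 F [ 2.3 -6.8 -3.3] q6 1.27 q1 -0.382 w 0.01
cmd pose for phi -49.740331736214955 [563.5 -97.6]
```

View pics/a1.png

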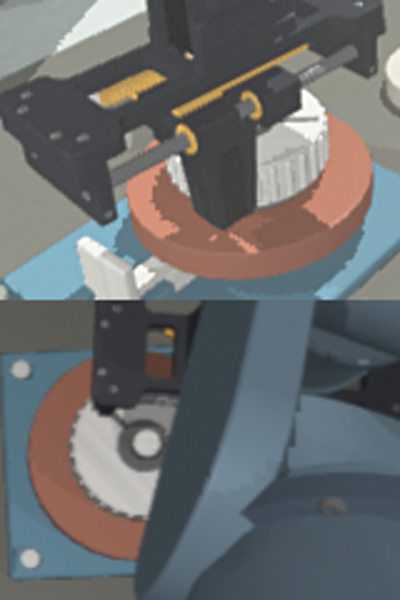

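It turns: the mark swung about 40° anticlockwise, to about (115,415) in the lower picture. I'll continue with 80° calls.

Request:
arm_command(plan=[{"gripper": 0,"x": -0.008,"y": -0.0072,"z": 0,"turn": -10},{"gripper": 0,"x": -0.0169,"y": -0.013,"z": 0,"turn": -20},{"gripper": 0,"x": -0.0268,"y": -0.0171,"z": 0,"turn": -30},{"gripper": 0,"x": -0.0372,"y": -0.0196,"z": 0,"turn": -40},{"gripper": 0,"x": -0.0479,"y": -0.0201,"z": 0,"turn": -50},{"gripper": 0,"x": -0.0585,"y": -0.0188,"z": 0,"turn": -60},{"gripper": 0,"x": -0.0688,"y": -0.0157,"z": 0,"turn": -70},{"gripper": 0,"x": -0.0783,"y": -0.0108,"z": 0,"turn": -80}])

```text
time_s: 12.95
ee_pos: [0.5851, -0.0209, 0.0603]
orientation: [0.992, -0.128, 0.004, -0.001]
ft_force: [9.7, 3.3, -3.8]
width: 0.002
```

```bash
python3 look.py a2
```

```text
t 12.95 p [585.1 -20.9  60.3] psi -14.7 F [ 9.7  3.3 -3.8] q6 0.02 q1 -0.239 w 0.0
cmd pose for phi 30.260348492142352 [580.8 -20.7]
```

View pics/a2.png

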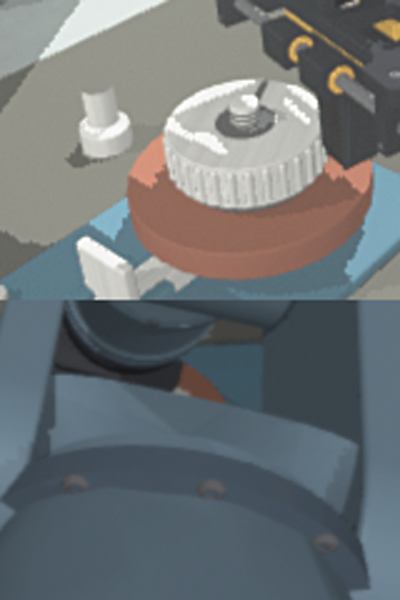

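Request:
arm_command(plan=[{"gripper": 0,"x": -0.008,"y": -0.0072,"z": 0,"turn": -10},{"gripper": 0,"x": -0.0169,"y": -0.013,"z": 0,"turn": -20},{"gripper": 0,"x": -0.0268,"y": -0.0171,"z": 0,"turn": -30},{"gripper": 0,"x": -0.0372,"y": -0.0196,"z": 0,"turn": -40},{"gripper": 0,"x": -0.0479,"y": -0.0201,"z": 0,"turn": -50},{"gripper": 0,"x": -0.0585,"y": -0.0188,"z": 0,"turn": -60},{"gripper": 0,"x": -0.0688,"y": -0.0157,"z": 0,"turn": -70},{"gripper": 0,"x": -0.0783,"y": -0.0108,"z": 0,"turn": -80}])

```text
time_s: 14.05
ee_pos: [0.5082, 0.013, 0.0599]
orientation: [0.842, 0.54, 0.002, -0.002]
ft_force: [-3.0, 14.6, 10.1]
width: 0.008
```

```bash
python3 look.py a3
```

```text
t 14.05 p [508.2  13.   59.9] psi 65.3 F [-3.  14.6 10.1] q6 -1.36 q1 -0.212 w 0.01
cmd pose for phi 110.3057453349741 [508.    9.8]
```

View pics/a3.png

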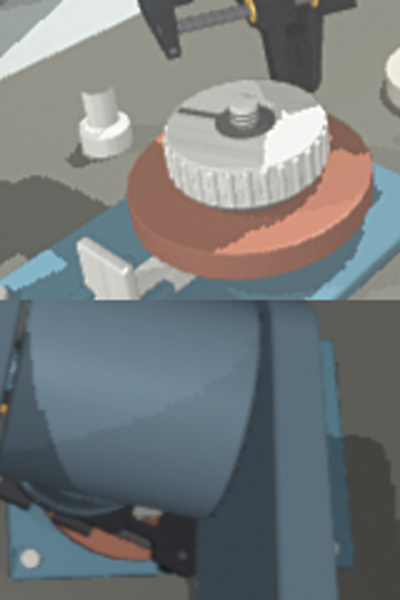

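```bash
cat > ang.py <<'E'
from h import *;from rows import A
from rig import get_image
def ang(n="scene",d=None):
    d=d or get_image(n);g=cv2.cvtColor(d["pixels"],cv2.COLOR_RGB2GRAY).astype(float)
    # centre: spec'd axis, shifted in scene by the measured view offset (collar ring ~)
    c=A+ (np.array([.003,.0]) if n=="scene" else 0)
    th=np.radians(np.arange(0,360,1.));rr=np.arange(.026,.042,.001)
    P=np.array([[(*(c+r*np.array([np.cos(t),np.sin(t)])),.086) for r in rr] for t in th])
    uv=proj(d,P.reshape(-1,3)).astype(np.float32)
    v=cv2.remap(g.astype(np.float32),uv[:,:1],uv[:,1:],cv2.INTER_LINEAR).reshape(len(th),-1)
    # local contrast: darker than both neighbours at +-10 deg
    con=np.median(np.minimum(np.roll(v,10,0),np.roll(v,-10,0))-v,1)
    k=np.argsort(-con)[:6];i=k[0];w=np.arange(-6,7);cc=np.clip(con[(i+w)%360],0,None)
    print(n,"best",[(int(x),round(float(con[x]))) for x in k],"mark world deg",round(i+(cc*w).sum()/cc.sum(),1))
    return d
if __name__=="__main__":
    import sys
    for n in sys.argv[1:]: ang(n)
E
python3 - <<'E'
from ang import *
for n in("scene","top"): ang(n,dict(np.load(n+"0.npz")))
ang("scene")
E
```

```text
scene best [(7, 99), (6, 98), (5, 93), (8, 88), (9, 70), (4, 66)] mark world deg 6.3
top best [(2, 79), (1, 78), (3, 71), (0, 65), (4, 60), (359, 46)] mark world deg 1.9
scene best [(199, 75), (198, 69), (200, 68), (197, 61), (201, 57), (196, 45)] mark world deg 198.7
```

The collar has turned about 197° for a 200° orbit, so there's no slip.

Request:
arm_command(plan=[{"gripper": 0,"x": -0.008,"y": -0.0072,"z": 0,"turn": -10},{"gripper": 0,"x": -0.0169,"y": -0.013,"z": 0,"turn": -20},{"gripper": 0,"x": -0.0268,"y": -0.0171,"z": 0,"turn": -30},{"gripper": 0,"x": -0.0372,"y": -0.0196,"z": 0,"turn": -40},{"gripper": 0,"x": -0.0479,"y": -0.0201,"z": 0,"turn": -50},{"gripper": 0,"x": -0.0585,"y": -0.0188,"z": 0,"turn": -60},{"gripper": 0,"x": -0.0688,"y": -0.0157,"z": 0,"turn": -70},{"gripper": 0,"x": -0.0783,"y": -0.0108,"z": 0,"turn": -80}])

```text
time_s: 15.2
ee_pos: [0.4632, -0.0563, 0.0586]
orientation: [0.298, 0.955, -0.0, -0.003]
ft_force: [-6.9, 1.3, 3.2]
width: 0.01
```

```bash
python3 look.py a4; python3 ang.py scene
```

```text
t 15.2 p [463.2 -56.3  58.6] psi 145.3 F [-6.9  1.3  3.2] q6 -2.91 q1 -0.376 w 0.01
cmd pose for phi 190.32759048574994 [465.4 -56.7]
scene best [(280, 100), (281, 99), (279, 91), (282, 88), (278, 74), (283, 71)] mark world deg 280.5
```

View pics/a4.png

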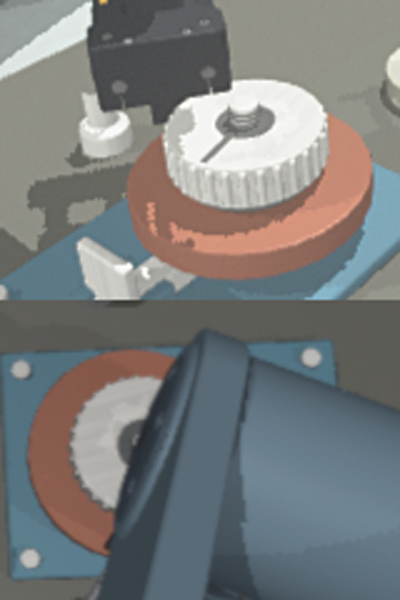

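The mark reads about 279°. I'll back out, lift, and unwind the wrist by 220° to start the next stroke at φ = -30°.

Request:
arm_command(plan=[{"gripper": 0,"x": 0.011,"y": -0.011,"z": 0,"turn": 0},{"gripper": 0,"x": 0.014,"y": -0.014,"z": -0.02,"turn": 10},{"gripper": 0,"x": 0.014,"y": -0.014,"z": -0.055,"turn": 20},{"gripper": 0,"x": 0.014,"y": -0.014,"z": -0.06,"turn": 30},{"gripper": 0,"x": 0.014,"y": -0.014,"z": -0.06,"turn": 40},{"gripper": 0,"x": 0.014,"y": -0.014,"z": -0.06,"turn": 50},{"gripper": 0,"x": 0.014,"y": -0.014,"z": -0.06,"turn": 60},{"gripper": 0,"x": 0.014,"y": -0.014,"z": -0.06,"turn": 70}])

```text
time_s: 16.35
ee_pos: [0.4457, -0.0603, 0.1191]
orientation: [0.795, 0.606, 0.0, 0.0]
ft_force: [-0.6, 0.4, 0.4]
width: 0.004
```

```bash
python3 - <<'E'
from rows import *
report()
rows([pose(-30,.062,.119)]);print(pose(-30,.062,.119))
E
```

```text
t 16.35 p [445.7 -60.3 119.1] psi 74.6 F [-0.6  0.4  0.4] q6 -1.7 q1 -0.4 w 0.0
{"x": 0.01, "y": 0.1479, "z": 0.0001, "turn": 149.6}
(np.float64(0.5909562197087292), np.float64(-0.08980352046779319), 0.119, -75)
```

Request:
arm_command(plan=[{"gripper": 0,"x": 0.001,"y": 0.01,"z": 0,"turn": 10},{"gripper": 0,"x": 0.002,"y": 0.025,"z": 0,"turn": 20},{"gripper": 0,"x": 0.003,"y": 0.045,"z": 0,"turn": 30},{"gripper": 0,"x": 0.005,"y": 0.065,"z": 0,"turn": 40},{"gripper": 0,"x": 0.006,"y": 0.085,"z": 0,"turn": 50},{"gripper": 0,"x": 0.007,"y": 0.105,"z": 0,"turn": 60},{"gripper": 0,"x": 0.009,"y": 0.13,"z": 0,"turn": 70},{"gripper": 0,"x": 0.01,"y": 0.148,"z": 0,"turn": 80}])

```text
time_s: 17.35
ee_pos: [0.5921, -0.0893, 0.1192]
orientation: [0.999, -0.047, 0.0, -0.0]
ft_force: [1.3, 0.2, -0.5]
width: 0.011
```

```bash
python3 - <<'E'
from rows import *
report()
rows([pose(-30,.062,.119),pose(-30,.062,.058)])
E
```

```text
t 17.35 p [592.1 -89.3 119.2] psi -5.4 F [ 1.3  0.2 -0.5] q6 -0.25 q1 -0.348 w 0.01
{"x": -0.0011, "y": 0.0006, "z": 0.0002, "turn": 69.6}
{"x": -0.0011, "y": 0.0006, "z": 0.0612, "turn": 69.6}
```

Request:
arm_command(plan=[{"gripper": 0,"x": 0,"y": 0,"z": 0,"turn": 10},{"gripper": 0,"x": 0,"y": 0,"z": 0,"turn": 20},{"gripper": 0,"x": 0,"y": 0,"z": 0,"turn": 30},{"gripper": 0,"x": 0,"y": 0,"z": 0,"turn": 40},{"gripper": 0,"x": 0,"y": 0,"z": 0.01,"turn": 50},{"gripper": 0,"x": 0,"y": 0,"z": 0.025,"turn": 60},{"gripper": 0,"x": 0,"y": 0,"z": 0.045,"turn": 70},{"gripper": 0,"x": 0,"y": 0,"z": 0.061,"turn": 70}])

```text
time_s: 18.35
ee_pos: [0.5911, -0.0891, 0.0574]
orientation: [0.794, -0.608, -0.0, -0.0]
ft_force: [-0.3, 0.8, 0.2]
width: 0.007
```

```bash
python3 look.py a5; python3 - <<'E'
from rows import *
report()
rows([pose(-30,.055,.058),pose(-30,.0475,.058)])
E
```

```text
t 18.35 p [591.1 -89.1  57.4] psi -74.9 F [-0.3  0.8  0.2] q6 0.96 q1 -0.348 w 0.01
cmd pose for phi -29.946087949780463 [577.8 -82.2]
t 18.45 p [589.9 -88.6  56.1] psi -74.8 F [-1.1 -0.3  0.1] q6 0.96 q1 -0.348 w 0.0
{"x": -0.0036, "y": 0.0043, "z": -0.0019, "turn": 0.2}
{"x": -0.0089, "y": 0.0095, "z": -0.0019, "turn": 0.2}
```

View pics/a5.png

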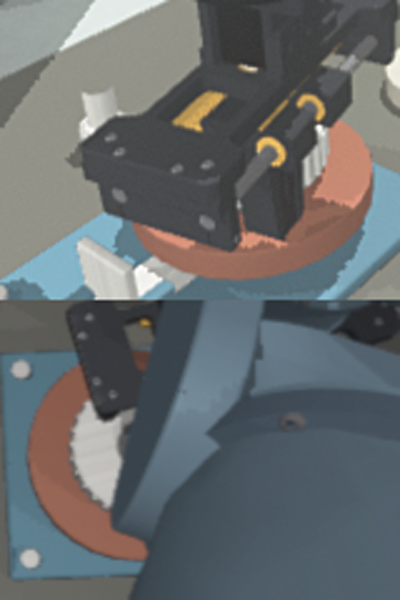

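The finger is beside the collar on its front side and clear. I'll press in.

Request:
arm_command(plan=[{"gripper": 0,"x": -0.0035,"y": 0.004,"z": -0.002,"turn": 0},{"gripper": 0,"x": -0.0065,"y": 0.007,"z": -0.002,"turn": 0},{"gripper": 0,"x": -0.009,"y": 0.0095,"z": -0.002,"turn": 0},{"gripper": 0,"x": -0.009,"y": 0.0095,"z": -0.002,"turn": 0}])

```text
time_s: 18.95
ee_pos: [0.5817, -0.0834, 0.0612]
orientation: [0.793, -0.609, 0.002, -0.001]
ft_force: [4.2, -0.9, -1.3]
width: 0.007
```

```bash
python3 - <<'E'
from rows import *
report();print(pose(-30,.0468,.058))
E
```

```text
t 18.95 p [581.7 -83.4  61.2] psi -75.0 F [ 4.2 -0.9 -1.3] q6 0.96 q1 -0.344 w 0.01
(np.float64(0.5777926335712058), np.float64(-0.0822035204677932), 0.058, -75)
```

Request:
arm_command(plan=[{"gripper": 0,"x": -0.0087,"y": -0.0065,"z": 0,"turn": -10},{"gripper": 0,"x": -0.0176,"y": -0.0123,"z": 0,"turn": -20},{"gripper": 0,"x": -0.0275,"y": -0.0166,"z": 0,"turn": -30},{"gripper": 0,"x": -0.0378,"y": -0.0192,"z": 0,"turn": -40},{"gripper": 0,"x": -0.0484,"y": -0.0199,"z": 0,"turn": -50},{"gripper": 0,"x": -0.0588,"y": -0.0187,"z": 0,"turn": -60},{"gripper": 0,"x": -0.0688,"y": -0.0157,"z": 0,"turn": -70},{"gripper": 0,"x": -0.0783,"y": -0.0108,"z": 0,"turn": -80}])

```text
time_s: 19.95
ee_pos: [0.5724, -0.0037, 0.0611]
orientation: [0.999, 0.046, 0.003, -0.0]
ft_force: [5.9, 3.6, -1.6]
width: 0.007
```

```bash
python3 look.py a6;python3 ang.py scene
```

```text
t 19.95 p [572.4  -3.7  61.1] psi 5.3 F [ 5.9  3.6 -1.6] q6 -0.31 q1 -0.215 w 0.01
cmd pose for phi 50.306322428706004 [567.9  -3.7]
scene best [(3, 80), (2, 80), (4, 78), (1, 71), (5, 68), (0, 52)] mark world deg 2.9
```

View pics/a6.png

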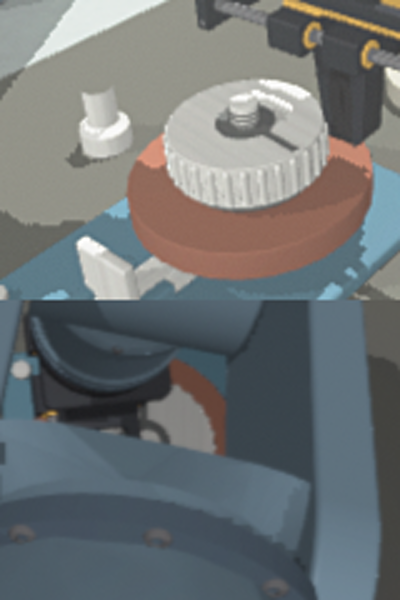

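The mark has turned about 357° in total. I'll continue.

Request:
arm_command(plan=[{"gripper": 0,"x": -0.008,"y": -0.0072,"z": 0,"turn": -10},{"gripper": 0,"x": -0.0169,"y": -0.013,"z": 0,"turn": -20},{"gripper": 0,"x": -0.0268,"y": -0.0171,"z": 0,"turn": -30},{"gripper": 0,"x": -0.0372,"y": -0.0196,"z": 0,"turn": -40},{"gripper": 0,"x": -0.0479,"y": -0.0201,"z": 0,"turn": -50},{"gripper": 0,"x": -0.0585,"y": -0.0188,"z": 0,"turn": -60},{"gripper": 0,"x": -0.0688,"y": -0.0157,"z": 0,"turn": -70},{"gripper": 0,"x": -0.0783,"y": -0.0108,"z": 0,"turn": -80}])

```text
time_s: 21.1
ee_pos: [0.4892, 0.0028, 0.0603]
orientation: [0.735, 0.678, 0.0, -0.003]
ft_force: [-6.4, 12.1, 11.2]
width: 0.007
```

```bash
python3 -c "from rows import *;report()";python3 ang.py scene
```

```text
t 21.1 p [489.2   2.8  60.3] psi 85.4 F [-6.4 12.1 11.2] q6 -1.73 q1 -0.24 w 0.01
scene best [(87, 92), (88, 89), (86, 85), (89, 79), (85, 68), (90, 59)] mark world deg 87.1
```

Request:
arm_command(plan=[{"gripper": 0,"x": -0.008,"y": -0.0072,"z": 0,"turn": -10},{"gripper": 0,"x": -0.0169,"y": -0.013,"z": 0,"turn": -20},{"gripper": 0,"x": -0.0268,"y": -0.0171,"z": 0,"turn": -30},{"gripper": 0,"x": -0.0372,"y": -0.0196,"z": 0,"turn": -40},{"gripper": 0,"x": -0.0479,"y": -0.0201,"z": 0,"turn": -50},{"gripper": 0,"x": -0.0585,"y": -0.0188,"z": 0,"turn": -60}])

```text
time_s: 21.9
ee_pos: [0.4638, -0.0562, 0.0596]
orientation: [0.298, 0.955, -0.0, -0.004]
ft_force: [-11.4, 0.8, 10.7]
width: 0.005
```

```bash
python3 look.py a7;python3 ang.py scene
```

```text
t 21.9 p [463.8 -56.2  59.6] psi 145.4 F [-11.4   0.8  10.7] q6 -2.91 q1 -0.375 w 0.0
cmd pose for phi 190.38244777632383 [465.4 -56.7]
scene best [(142, 19), (141, 18), (143, 18), (140, 12), (144, 9), (139, 8)] mark world deg 141.6
```

View pics/a7.png

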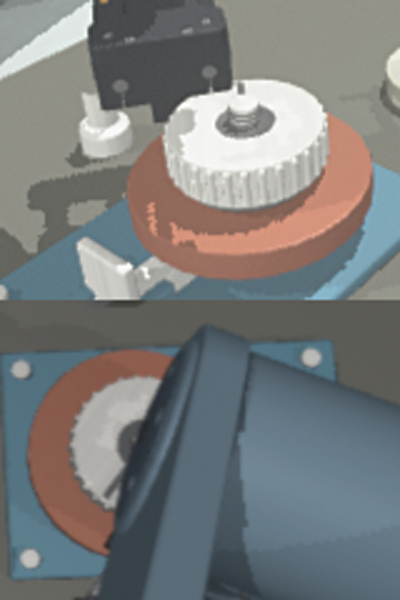

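The total is now about 500°. I'll repeat the unwind for the last stroke of about 220°.

Request:
arm_command(plan=[{"gripper": 0,"x": 0.011,"y": -0.011,"z": 0,"turn": 0},{"gripper": 0,"x": 0.014,"y": -0.014,"z": -0.02,"turn": 10},{"gripper": 0,"x": 0.014,"y": -0.014,"z": -0.055,"turn": 20},{"gripper": 0,"x": 0.014,"y": -0.014,"z": -0.06,"turn": 30},{"gripper": 0,"x": 0.014,"y": -0.014,"z": -0.06,"turn": 40},{"gripper": 0,"x": 0.014,"y": -0.014,"z": -0.06,"turn": 50},{"gripper": 0,"x": 0.014,"y": -0.014,"z": -0.06,"turn": 60},{"gripper": 0,"x": 0.014,"y": -0.014,"z": -0.06,"turn": 70}])

```text
time_s: 23.05
ee_pos: [0.4476, -0.0603, 0.1201]
orientation: [0.795, 0.606, 0.0, 0.0]
ft_force: [0.7, 0.2, 0.1]
width: 0.008
```

```bash
python3 look.py a8;python3 - <<'E'
from rows import *
rows([pose(-35,.062,.119)])
E
python3 ang.py scene top
```

```text
t 23.05 p [447.6 -60.3 120.1] psi 74.7 F [0.7 0.2 0.1] q6 -1.7 q1 -0.398 w 0.01
cmd pose for phi 119.65612631593771 [498.7   6. ]
{"x": 0.0026, "y": 0.1437, "z": 0.0011, "turn": 154.9}
scene best [(143, 57), (142, 53), (144, 53), (141, 47), (145, 40), (140, 35)] mark world deg 142.7
top best [(314, 4), (315, 4), (313, 4), (316, 3), (312, 3), (317, 2)] mark world deg 314.2
```

View pics/a8.png

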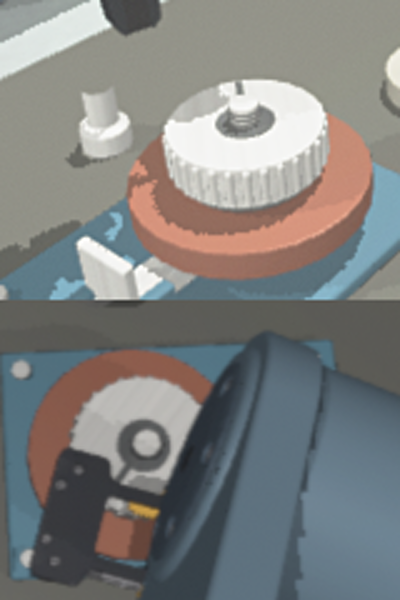

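Request:
arm_command(plan=[{"gripper": 0,"x": 0.001,"y": 0.01,"z": 0,"turn": 10},{"gripper": 0,"x": 0.002,"y": 0.025,"z": 0,"turn": 20},{"gripper": 0,"x": 0.003,"y": 0.045,"z": 0,"turn": 30},{"gripper": 0,"x": 0.004,"y": 0.065,"z": 0,"turn": 40},{"gripper": 0,"x": 0.005,"y": 0.085,"z": 0,"turn": 50},{"gripper": 0,"x": 0.006,"y": 0.105,"z": 0,"turn": 60},{"gripper": 0,"x": 0.008,"y": 0.13,"z": 0,"turn": 70},{"gripper": 0,"x": 0.01,"y": 0.148,"z": 0,"turn": 80}])

```text
time_s: 24.25
ee_pos: [0.5944, -0.0895, 0.1199]
orientation: [0.999, -0.045, 0.0, -0.0]
ft_force: [-0.2, 0.1, -0.4]
width: 0.005
```

Request:
arm_command(plan=[{"gripper": 0,"x": 0,"y": 0,"z": 0,"turn": 10},{"gripper": 0,"x": 0,"y": 0,"z": 0,"turn": 20},{"gripper": 0,"x": 0,"y": 0,"z": 0,"turn": 30},{"gripper": 0,"x": 0,"y": 0,"z": 0,"turn": 40},{"gripper": 0,"x": 0,"y": 0,"z": 0.01,"turn": 50},{"gripper": 0,"x": 0,"y": 0,"z": 0.025,"turn": 60},{"gripper": 0,"x": 0,"y": 0,"z": 0.045,"turn": 70},{"gripper": 0,"x": 0,"y": 0,"z": 0.06,"turn": 70}])

```text
time_s: 25.25
ee_pos: [0.5932, -0.0891, 0.0591]
orientation: [0.794, -0.607, -0.0, 0.0]
ft_force: [-0.8, 0.2, 0.5]
width: 0.007
```

```bash
python3 - <<'E'
from rows import *
report()
rows([pose(-30,.055,.058),pose(-30,.0468,.058)])
E
```

```text
t 25.25 p [593.2 -89.1  59.1] psi -74.8 F [-0.8  0.2  0.5] q6 0.96 q1 -0.347 w 0.01
{"x": -0.0049, "y": 0.0073, "z": 0.0011, "turn": 0.2}
{"x": -0.0107, "y": 0.0131, "z": 0.0011, "turn": 0.2}
```

Request:
arm_command(plan=[{"gripper": 0,"x": -0.005,"y": 0.0065,"z": 0,"turn": 0},{"gripper": 0,"x": -0.008,"y": 0.0095,"z": 0,"turn": 0},{"gripper": 0,"x": -0.0105,"y": 0.012,"z": 0,"turn": 0},{"gripper": 0,"x": -0.0105,"y": 0.012,"z": 0,"turn": 0}])

```text
time_s: 25.75
ee_pos: [0.5818, -0.083, 0.0617]
orientation: [0.794, -0.609, 0.003, -0.001]
ft_force: [6.0, -1.5, -3.7]
width: 0.007
```

```bash
python3 - <<'E'
from rows import *
report()
E
```

```text
t 25.75 p [581.8 -83.   61.7] psi -75.0 F [ 6.  -1.5 -3.7] q6 0.96 q1 -0.344 w 0.01
```

Request:
arm_command(plan=[{"gripper": 0,"x": -0.0084,"y": -0.0068,"z": 0,"turn": -10},{"gripper": 0,"x": -0.0173,"y": -0.0126,"z": 0,"turn": -20},{"gripper": 0,"x": -0.0272,"y": -0.0168,"z": 0,"turn": -30},{"gripper": 0,"x": -0.0375,"y": -0.0194,"z": 0,"turn": -40},{"gripper": 0,"x": -0.0481,"y": -0.02,"z": 0,"turn": -50},{"gripper": 0,"x": -0.0587,"y": -0.0188,"z": 0,"turn": -60},{"gripper": 0,"x": -0.0688,"y": -0.0157,"z": 0,"turn": -70},{"gripper": 0,"x": -0.0783,"y": -0.0108,"z": 0,"turn": -80}])

```text
time_s: 26.75
ee_pos: [0.5721, -0.0031, 0.0619]
orientation: [0.999, 0.047, 0.003, 0.0]
ft_force: [4.9, 3.0, -1.5]
width: 0.002
```

```bash
python3 -c "from rows import *;report()";python3 ang.py scene
```

```text
t 26.75 p [572.1  -3.1  61.9] psi 5.4 F [ 4.9  3.  -1.5] q6 -0.31 q1 -0.214 w 0.0
scene best [(207, 76), (206, 74), (208, 68), (205, 65), (204, 54), (209, 44)] mark world deg 206.0
```

The mark reads about 206°, so a ridge slipped a little. I'll continue.

Request:
arm_command(plan=[{"gripper": 0,"x": -0.008,"y": -0.0072,"z": 0,"turn": -10},{"gripper": 0,"x": -0.0169,"y": -0.013,"z": 0,"turn": -20},{"gripper": 0,"x": -0.0268,"y": -0.0171,"z": 0,"turn": -30},{"gripper": 0,"x": -0.0372,"y": -0.0196,"z": 0,"turn": -40},{"gripper": 0,"x": -0.0479,"y": -0.0201,"z": 0,"turn": -50},{"gripper": 0,"x": -0.0585,"y": -0.0188,"z": 0,"turn": -60},{"gripper": 0,"x": -0.0688,"y": -0.0157,"z": 0,"turn": -70},{"gripper": 0,"x": -0.0783,"y": -0.0108,"z": 0,"turn": -80}])

```text
time_s: 27.8
ee_pos: [0.4893, 0.0031, 0.0612]
orientation: [0.735, 0.678, 0.001, -0.002]
ft_force: [-5.9, 10.8, 11.2]
width: 0.008
```

```bash
python3 -c "from rows import *;report()";python3 ang.py scene
```

```text
t 27.8 p [489.3   3.1  61.2] psi 85.4 F [-5.9 10.8 11.2] q6 -1.73 q1 -0.239 w 0.01
scene best [(290, 86), (289, 85), (291, 83), (288, 78), (292, 67), (287, 61)] mark world deg 289.9
```

Request:
arm_command(plan=[{"gripper": 0,"x": -0.008,"y": -0.0072,"z": 0,"turn": -10},{"gripper": 0,"x": -0.0169,"y": -0.013,"z": 0,"turn": -20},{"gripper": 0,"x": -0.0268,"y": -0.0171,"z": 0,"turn": -30},{"gripper": 0,"x": -0.0372,"y": -0.0196,"z": 0,"turn": -40},{"gripper": 0,"x": -0.0479,"y": -0.0201,"z": 0,"turn": -50},{"gripper": 0,"x": -0.0585,"y": -0.0188,"z": 0,"turn": -60}])

```text
time_s: 28.6
ee_pos: [0.4637, -0.0559, 0.0606]
orientation: [0.297, 0.955, -0.0, -0.003]
ft_force: [-12.5, -0.2, 11.3]
width: 0.005
```

Request:
arm_command(plan=[{"gripper": 0,"x": 0.011,"y": -0.011,"z": 0,"turn": 0},{"gripper": 0,"x": 0.014,"y": -0.014,"z": -0.02,"turn": 10},{"gripper": 0,"x": 0.014,"y": -0.014,"z": -0.055,"turn": 20},{"gripper": 0,"x": 0.014,"y": -0.014,"z": -0.06,"turn": 30},{"gripper": 0,"x": 0.014,"y": -0.014,"z": -0.06,"turn": 40},{"gripper": 0,"x": 0.014,"y": -0.014,"z": -0.06,"turn": 50},{"gripper": 0,"x": 0.014,"y": -0.014,"z": -0.06,"turn": 60},{"gripper": 0,"x": 0.014,"y": -0.014,"z": -0.06,"turn": 70}])

```text
time_s: 29.6
ee_pos: [0.447, -0.0596, 0.1205]
orientation: [0.796, 0.606, 0.0, 0.0]
ft_force: [-0.1, -0.6, -0.1]
width: 0.002
```

```bash
python3 look.py a9;python3 ang.py scene
```

```text
t 29.6 p [447.  -59.6 120.5] psi 74.6 F [-0.1 -0.6 -0.1] q6 -1.7 q1 -0.397 w 0.0
cmd pose for phi 119.56116828374708 [498.8   6.1]
scene best [(1, 100), (2, 96), (0, 95), (3, 83), (359, 72), (4, 66)] mark world deg 1.2
```

View pics/a9.png

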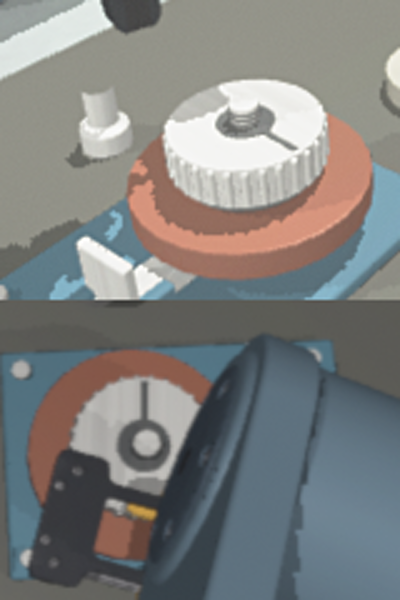

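```bash
python3 ang.py top; python3 - <<'E'
from ang import *
ang("top",dict(np.load("top0.npz")))
d=get_image("top");hsv=cv2.cvtColor(d["pixels"],cv2.COLOR_RGB2HSV)
cv2.imwrite("pics/t10.png",cv2.resize(d["pixels"][160:250,350:440][...,::-1],None,fx=6,fy=6,interpolation=2))
E
```

```text
top best [(358, 86), (357, 82), (356, 78), (359, 75), (355, 66), (0, 59)] mark world deg 357.5
top best [(2, 79), (1, 78), (3, 71), (0, 65), (4, 60), (359, 46)] mark world deg 1.9
```

View pics/t10.png

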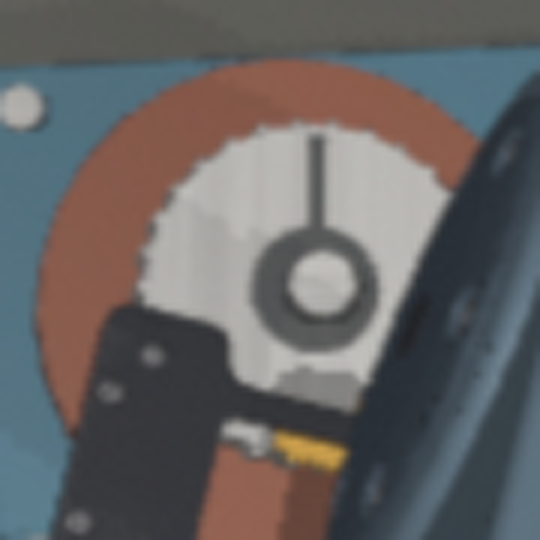

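Both views say the collar is 4.5–5° short of two turns (the top view reads 357.5° against 1.9° at the start). I'll make a small correcting stroke from the +y side.

```bash
python3 - <<'E'
from rows import *
report();rows([pose(120,.066,.12),pose(120,.066,.058),pose(120,.055,.058)])
E
```

```text
t 29.85 p [447.1 -59.8 120.2] psi 75.1 F [ 0.2  0.6 -1. ] q6 -1.71 q1 -0.397 w 0.01
{"x": 0.0902, "y": 0.0192, "z": 0.0002, "turn": 0.1}
{"x": 0.0902, "y": 0.0192, "z": 0.0622, "turn": 0.1}
{"x": 0.0824, "y": 0.0269, "z": 0.0622, "turn": 0.1}
```

Request:
arm_command(plan=[{"gripper": 0,"x": 0.03,"y": 0.006,"z": 0,"turn": 0},{"gripper": 0,"x": 0.06,"y": 0.013,"z": 0,"turn": 0},{"gripper": 0,"x": 0.09,"y": 0.019,"z": 0,"turn": 0},{"gripper": 0,"x": 0.09,"y": 0.019,"z": 0,"turn": 0},{"gripper": 0,"x": 0.09,"y": 0.019,"z": 0.03,"turn": 0},{"gripper": 0,"x": 0.09,"y": 0.019,"z": 0.055,"turn": 0},{"gripper": 0,"x": 0.09,"y": 0.019,"z": 0.062,"turn": 0},{"gripper": 0,"x": 0.09,"y": 0.019,"z": 0.062,"turn": 0}])

```text
time_s: 30.85
ee_pos: [0.4886, 0.0217, 0.058]
orientation: [0.794, 0.609, -0.0, -0.0]
ft_force: [0.4, -0.1, 1.1]
width: 0.002
```

```bash
python3 ang.py scene; python3 - <<'E'
from rows import *
report();rows([pose(120,.055,.058),pose(120,.0465,.058),pose(123,.0465,.058),pose(126,.0465,.058),pose(130,.0465,.058)])
E
```

```text
scene best [(1, 99), (2, 97), (0, 96), (3, 83), (359, 73), (4, 66)] mark world deg 1.2
t 30.9 p [489.3  21.7  58.6] psi 75.0 F [0.9 0.3 0.7] q6 -1.51 q1 -0.199 w 0.01
{"x": -0.0071, "y": 0.0071, "z": 0.0006, "turn": -0.0}
{"x": -0.0131, "y": 0.0131, "z": 0.0006, "turn": -0.0}
{"x": -0.0153, "y": 0.0108, "z": 0.0006, "turn": -3.0}
{"x": -0.0176, "y": 0.0086, "z": 0.0006, "turn": -6.0}
{"x": -0.0209, "y": 0.0059, "z": 0.0006, "turn": -10.0}
```

Request:
arm_command(plan=[{"gripper": 0,"x": -0.007,"y": 0.007,"z": 0,"turn": 0},{"gripper": 0,"x": -0.01,"y": 0.01,"z": 0,"turn": 0},{"gripper": 0,"x": -0.0128,"y": 0.0128,"z": 0,"turn": 0},{"gripper": 0,"x": -0.0128,"y": 0.0128,"z": 0,"turn": 0}])

```text
time_s: 31.4
ee_pos: [0.4971, 0.0084, 0.0585]
orientation: [0.794, 0.608, 0.0, -0.002]
ft_force: [-5.2, 11.9, 10.9]
width: 0.006
```

```bash
python3 ang.py scene; python3 -c "from rows import *;report()"
```

```text
scene best [(2, 104), (1, 100), (3, 94), (0, 87), (4, 83), (359, 66)] mark world deg 1.9
t 31.45 p [497.1   8.4  58.5] psi 75.0 F [-6. 10.  9.] q6 -1.53 q1 -0.224 w 0.01
```

Request:
arm_command(plan=[{"gripper": 0,"x": -0.0017,"y": -0.0017,"z": 0,"turn": -2},{"gripper": 0,"x": -0.0032,"y": -0.0031,"z": 0,"turn": -4},{"gripper": 0,"x": -0.0032,"y": -0.0031,"z": 0,"turn": -4}])

```text
time_s: 31.82
ee_pos: [0.4931, 0.0061, 0.0585]
orientation: [0.772, 0.636, 0.0, -0.002]
ft_force: [-5.9, 10.2, 8.5]
width: 0.005
```

```bash
python3 ang.py scene; python3 -c "from rows import *;report()"
```

```text
scene best [(6, 99), (7, 98), (5, 93), (8, 89), (4, 71), (9, 68)] mark world deg 6.5
t 31.88 p [493.    6.1  58.5] psi 79.0 F [-5.6  9.7 10. ] q6 -1.61 q1 -0.231 w 0.0
```

The mark is now at 6.5° against 6.3° at the start in the same view. I'll back off straight out, lift and retreat to see everything.

Request:
arm_command(plan=[{"gripper": 0,"x": 0.008,"y": -0.008,"z": 0,"turn": 0},{"gripper": 0,"x": 0.015,"y": -0.015,"z": 0,"turn": 0},{"gripper": 0,"x": 0.018,"y": -0.018,"z": -0.03,"turn": 0},{"gripper": 0,"x": 0.03,"y": -0.03,"z": -0.08,"turn": 0},{"gripper": 0,"x": 0.07,"y": -0.06,"z": -0.12,"turn": 0},{"gripper": 0,"x": 0.12,"y": -0.09,"z": -0.16,"turn": 0},{"gripper": 0,"x": 0.17,"y": -0.12,"z": -0.17,"turn": 0},{"gripper": 0,"x": 0.22,"y": -0.14,"z": -0.17,"turn": 0}])

```text
time_s: 32.88
ee_pos: [0.3986, 0.2487, 0.23]
orientation: [0.772, 0.636, 0.002, 0.001]
ft_force: [0.4, -0.3, 0.3]
width: 0.009
```

Request:
arm_command(plan=[{"gripper": 0,"x": 0.05,"y": -0.02,"z": 0,"turn": 0},{"gripper": 0,"x": 0.1,"y": -0.05,"z": 0,"turn": 0},{"gripper": 0,"x": 0.15,"y": -0.08,"z": 0,"turn": 0},{"gripper": 0,"x": 0.2,"y": -0.1,"z": 0,"turn": 0},{"gripper": 0,"x": 0.25,"y": -0.12,"z": 0,"turn": 0},{"gripper": 0,"x": 0.25,"y": -0.12,"z": 0,"turn": 0}])

```text
time_s: 33.62
ee_pos: [0.3272, 0.5178, 0.2271]
orientation: [0.771, 0.637, -0.0, -0.0]
ft_force: [0.6, -0.6, 0.4]
width: 0.006
```

```bash
python3 - <<'E'
from ang import *;from rows import report
report()
for n in("scene","top"):
    d=ang(n);ang(n,dict(np.load(n+"0.npz")))
    cv2.imwrite(f"pics/{n}F.png",d["pixels"][:,:,::-1]);np.savez(n+"F.npz",**{k:d[k] for k in("pixels","mtx","T")})
    x,y,w,h=(335,110,170,210) if n=="top" else (130,200,240,180);f=2.8 if n=="top" else 3
    cv2.imwrite(f"pics/{n}Fz.png",cv2.resize(d["pixels"][y:y+h,x:x+w,::-1],None,fx=f,fy=f,interpolation=2))
E
```

```text
t 33.62 p [327.2 517.8 227.1] psi 79.2 F [ 0.6 -0.6  0.4] q6 -0.57 q1 0.814 w 0.01
scene best [(7, 103), (6, 102), (5, 95), (8, 94), (9, 75), (4, 73)] mark world deg 6.6
scene best [(7, 99), (6, 98), (5, 93), (8, 88), (9, 70), (4, 66)] mark world deg 6.3
top best [(2, 79), (3, 78), (1, 77), (4, 70), (0, 61), (5, 55)] mark world deg 2.4
top best [(2, 79), (1, 78), (3, 71), (0, 65), (4, 60), (359, 46)] mark world deg 1.9
```

View pics/topFz.png

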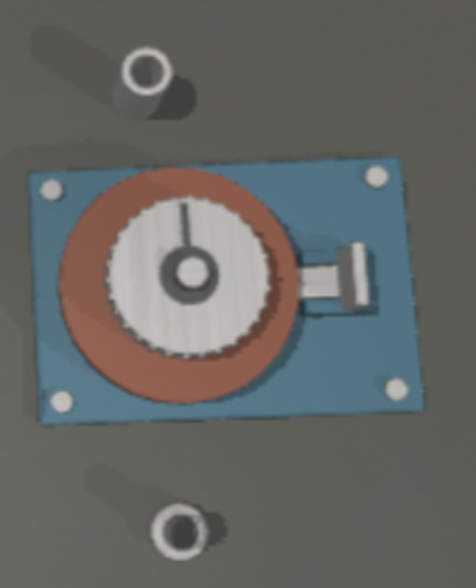

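View pics/sceneFz.png

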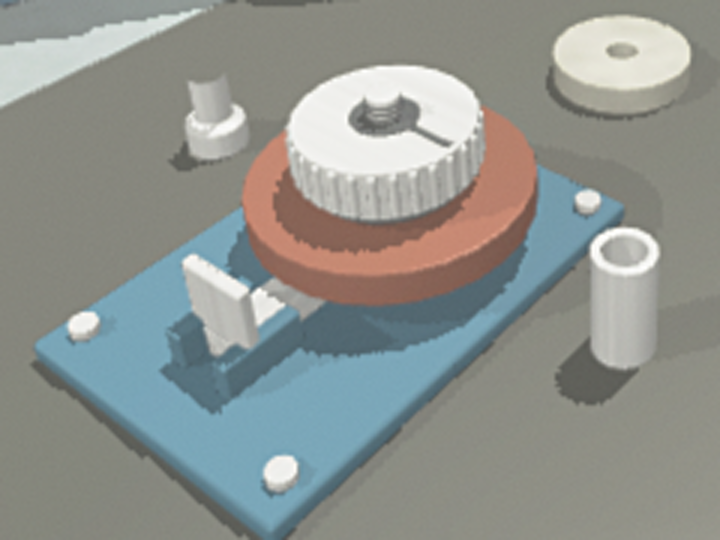

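```bash
python3 - <<'E'
from h import *
d=np.load("topF.npz");t=lambda p:np.array(p,float)/2.8+[335,110]
P=onz(d,t([(364,242),(369,305)]),.063)[:,:2]*1000;Q=onz(d,t([(396,240),(402,304)]),.063)[:,:2]*1000
a=np.radians(1.9);n=np.array([np.sin(a),-np.cos(a)])
print((P-[526.3,-48.8])@n,(Q-[526.3,-48.8])@n)
for n_ in("top","scene"):
    a0,b0=np.load(n_+"0.npz")["pixels"],np.load(n_+"F.npz")["pixels"]
    df=cv2.absdiff(a0,b0).max(2)>60
    for k,(x0,x1,y0,y1) in (dict(sleeve=(365,410,115,155),pin=(380,420,280,320),spare=(250,320,185,250)) if n_=="top" else dict(sleeve=(320,356,270,330),pin=(185,217,218,256),spare=(308,368,200,240))).items():print(n_,k,int(df[y0:y1,x0:x1].sum()))
E
```

```text
[113.63921638 113.17249982] [133.31270982 133.22703141]
top sleeve 0
top pin 0
top spare 0
scene sleeve 0
scene pin 0
scene spare 0
```

```bash
python3 -c "
from rig import workorder
print(workorder.sign_off())"
```

```text
the job is handed in; nothing more can be done
None
```

I pushed the spindle lock home first, then loosened the collar two full turns and handed the job in at about 34 s of the 61 s allowed. The sign-off gave no verdict.

**Lock:** I pushed the tab with the closed fingertips until it stopped hard at 14 N. The final picture puts its outer face about 113.4 mm from the axis (113 mm is home), compared with about 133 mm at the start.

**Collar:** I rolled a fingertip corner around the rim in three long strokes with radial contact forces of about 4–15 N. It was then about 4.5° short, so I added a small 4° stroke. I followed the turns through the pictures. The mark ended within 0.5° of its starting direction in both views: 2.4° against 1.9° from above, and 6.6° against 6.3° in the scene view.

**Other parts:** The spare wheel, sleeve and stepped pin show no change in either camera. The arm is well clear and touching nothing.

**Disagreements:**
- **Fingertip height:** The cameras showed the fingertips about 11 mm behind the TCP, not 11 mm ahead as stated. My first approach to the collar passed over its top edge without touching, so I lowered the tool about 20 mm. It also means the lock was pushed with only about 3 mm of overlap at the top of the tab.
- **Slip:** At one check in the last stroke the mark read about 15° behind the finger. Most of that had gone by the end of the stroke, so it may have been reading error.
- **Scene view angle:** This camera reads the mark about 4° high, so I only compared it with its own starting reading.

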